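Put the tape rolls away in the lever-lid bin

TASK

Put the bench weight on the lever of the bin so that it holds the lid raised by itself, and put every roll of tape on the bench into the bin while the lid is held up. Then take the weight off the lever by its handle so that the lid falls shut, and stand it back on its rubber mat; leave the other things on the bench where they are.

Things in the scene. Friction and masses are not known exactly. Their poses are not given: they have to be found in the camera images.
- bin: The lever-lid bin, fixed to the bench: an open grey box 210 mm (its x) by 250 mm (its y), 145 mm tall, walls and floor 5 mm. Origin: centre of its underside; z up. The lid is hinged along the far (+x) rim; the lever sticks out of the right (-y) side near the table.
- bin_lid (a joint): Angle of the bin's lid (214 x 256 mm, 10 mm thick): 0 shut, about 1.75 rad fully raised, when it stands upright at the far (+x) rim, leaning back a little. A linkage raises it 4.17 rad per rad of the lever. Left alone it sinks shut within about a second.
- bin_lever (a joint): Angle of the lever: 0 up (lid shut, pad sloping 0.42 rad, its outer end the higher), 0.42 rad fully down (pad level, lid fully raised). A spring and the lid press it up: it takes about 5 N at the pad centre, so the bench weight resting on the pad holds it down.
- lever_pad (a point): Centre of the top of the lever's 90 x 90 mm pad, which is 100 mm from the lever's hinge. About 73 mm above the table when up, 33 mm when fully down; it also moves about 13 mm outward (towards the bin's -y) on the way down. Its z axis is square to the pad.
- weight_grip (a point): Centre of the handle bar of the bench weight (0.85 kg): a steel disc 70 mm across and 28 mm thick with a square-cut handle over it. The bar is 66 mm long along this point's x axis, 12 mm wide (y) and 16 mm tall; there is 40 mm of free height between disc and bar, 50 mm between the two posts. The point is 76 mm above the weight's underside; z up.
- weight: The bench weight as a whole; origin at the centre of its underside.
- mat_top (a point): Centre of the top of the weight's rubber mat, 100 x 100 mm, 4 mm thick, fixed on the bench. The weight starts on it.
- roll1_center (a point): Centre, half-way up, of a wide roll of tape (a ring 70 mm across, 46 mm bore, so a wall of 12 mm; 48 mm tall), lying flat with its axis (z) upright at the start. It can be pinched by its wall, one finger in the bore. May be absent (None from the start).
- roll2_center (a point): Centre, half-way up, of a wide roll of tape (a ring 70 mm across, 46 mm bore, so a wall of 12 mm; 48 mm tall), lying flat with its axis (z) upright at the start. It can be pinched by its wall, one finger in the bore. May be absent (None from the start).
- roll3_center (a point): Centre, half-way up, of a wide roll of tape (a ring 70 mm across, 46 mm bore, so a wall of 12 mm; 48 mm tall), lying flat with its axis (z) upright at the start. It can be pinched by its wall, one finger in the bore. May be absent (None from the start).
- roll4_center (a point): Centre, half-way up, of a narrow roll of tape (a ring 70 mm across, 46 mm bore, so a wall of 12 mm; 25 mm tall), lying flat with its axis (z) upright at the start. It can be pinched by its wall, one finger in the bore. May be absent (None from the start).
- roll5_center (a point): Centre, half-way up, of a narrow roll of tape (a ring 70 mm across, 46 mm bore, so a wall of 12 mm; 25 mm tall), lying flat with its axis (z) upright at the start. It can be pinched by its wall, one finger in the bore. May be absent (None from the start).
- mug: Bystander, not to be disturbed: white ceramic mug, 80 mm wide, 95 mm tall. Origin: centre of its underside.
- cleaner: Bystander, not to be disturbed: white cleaner bottle, 56 mm wide, 150 mm tall. Origin: centre of its underside.
- squeegee: Bystander, not to be disturbed: flat squeegee 85 x 100 mm, 12 mm thick.
- ink_pot: Bystander, not to be disturbed: small glass ink pot, 28 mm wide, 50 mm tall, standing among the rolls. Origin: centre of its underside.
- adaptor: Bystander, not to be disturbed: black power adaptor block 100 x 45 x 30 mm. Origin: centre of its underside.
- pick: Bystander, not to be disturbed: small hand pick 130 mm long, lying.
Mind the look-alikes: they are no part of the job. What is shaped like the part that bears roll5_center but pink or purple is not meant.

How it is judged (in metres and radians):
On the way, in this order (a step that is already met when the one before it is completed fails the run):
1. the weight stands on the lever pad, let go, and holds the lid raised (value of joint bin_lid above 1.5 rad and horizontal distance between weight_grip and lever_pad below 0.045 m and angle between weight_grip's own z axis and vertical below 0.15 rad and contact force between the fingers and weight below 0.3 N), for 0.3 s.
2. every roll of tape is inside the bin while the weight holds the lid raised (x of roll1_center in the frame of bin between -0.1 and 0.1 m and y of roll1_center in the frame of bin between -0.12 and 0.12 m and z of roll1_center in the frame of bin between 0 and 0.135 m and x of roll2_center in the frame of bin between -0.1 and 0.1 m and y of roll2_center in the frame of bin between -0.12 and 0.12 m and z of roll2_center in the frame of bin between 0 and 0.135 m and x of roll3_center in the frame of bin between -0.1 and 0.1 m and y of roll3_center in the frame of bin between -0.12 and 0.12 m and z of roll3_center in the frame of bin between 0 and 0.135 m and x of roll4_center in the frame of bin between -0.1 and 0.1 m and y of roll4_center in the frame of bin between -0.12 and 0.12 m and z of roll4_center in the frame of bin between 0 and 0.135 m and x of roll5_center in the frame of bin between -0.1 and 0.1 m and y of roll5_center in the frame of bin between -0.12 and 0.12 m and z of roll5_center in the frame of bin between 0 and 0.135 m and value of joint bin_lid above 1.45 rad and horizontal distance between weight_grip and lever_pad below 0.05 m), for 0.2 s.
3. the weight is off the lever and the lid is shut over the rolls (x of roll1_center in the frame of bin between -0.1 and 0.1 m and y of roll1_center in the frame of bin between -0.12 and 0.12 m and z of roll1_center in the frame of bin between 0 and 0.135 m and x of roll2_center in the frame of bin between -0.1 and 0.1 m and y of roll2_center in the frame of bin between -0.12 and 0.12 m and z of roll2_center in the frame of bin between 0 and 0.135 m and x of roll3_center in the frame of bin between -0.1 and 0.1 m and y of roll3_center in the frame of bin between -0.12 and 0.12 m and z of roll3_center in the frame of bin between 0 and 0.135 m and x of roll4_center in the frame of bin between -0.1 and 0.1 m and y of roll4_center in the frame of bin between -0.12 and 0.12 m and z of roll4_center in the frame of bin between 0 and 0.135 m and x of roll5_center in the frame of bin between -0.1 and 0.1 m and y of roll5_center in the frame of bin between -0.12 and 0.12 m and z of roll5_center in the frame of bin between 0 and 0.135 m and value of joint bin_lid below 0.06 rad and distance between weight and lever_pad above 0.03 m), for 0.2 s.
At the end, for the whole second after the job is handed in: Every roll of tape is inside the bin, the lid is shut (below 0.06 rad), and the weight stands upright, released and at rest on its mat, within 30 mm of the mat's centre (x of roll1_center in the frame of bin between -0.1 and 0.1 m and y of roll1_center in the frame of bin between -0.12 and 0.12 m and z of roll1_center in the frame of bin between 0 and 0.135 m and x of roll2_center in the frame of bin between -0.1 and 0.1 m and y of roll2_center in the frame of bin between -0.12 and 0.12 m and z of roll2_center in the frame of bin between 0 and 0.135 m and x of roll3_center in the frame of bin between -0.1 and 0.1 m and y of roll3_center in the frame of bin between -0.12 and 0.12 m and z of roll3_center in the frame of bin between 0 and 0.135 m and x of roll4_center in the frame of bin between -0.1 and 0.1 m and y of roll4_center in the frame of bin between -0.12 and 0.12 m and z of roll4_center in the frame of bin between 0 and 0.135 m and x of roll5_center in the frame of bin between -0.1 and 0.1 m and y of roll5_center in the frame of bin between -0.12 and 0.12 m and z of roll5_center in the frame of bin between 0 and 0.135 m and value of joint bin_lid below 0.06 rad and horizontal distance between weight and mat_top below 0.03 m and angle between weight_grip's own z axis and vertical below 0.1 rad and height (world z) of weight below 0.012 m and contact force between the fingers and weight below 0.3 N and linear speed of weight below 0.03 m/s); the robot touches nothing.
It fails at once if a bystander (mug, bottle, squeegee, ink pot, adaptor or pick) is moved by more than 50 mm (distance of any of mug, cleaner, squeegee, ink_pot, adaptor, pick from where it was at the start of the episode above 0.05 m).
Of roll1, roll2, roll3, roll4, roll5 only 3 to 5 are there at a start; the rules pass over those that are not, and their reading is None.
At some moment in a run one of roll1, roll2, roll3, roll4, roll5 may be knocked a few centimetres aside while the robot is not near it.
It also fails if it takes over 210 s, if anything falls off the work surface, if the arm or the gripper's body presses on something with over 40 N, if the wrist force passes 120 N, or if a joint passes its speed limit or range.

ROBOT

A 7-joint arm with a two-finger parallel gripper is mounted at the origin on the work surface. World frame = base frame: x ahead of the robot, y to its left, z up, the work surface at z = 0. Lengths are in mm, angles in rad, forces in N, time in s.
With the tool pointing down it reaches from about 425 to 975 mm from the base axis. Payload 16.7 kg.
Tool frame: the origin (TCP) lies midway between the tips of the shut fingers; the grasp point (between the pads) lies 19 mm behind it (arm.hold_point_z is the distance from the TCP to the grasp point, in mm); x points along the fingers, z is the direction in which the jaws open and shut, and the axes are right-handed (so a half turn about x gives the same grasp; the last joint's range is limited). The gripper opens to 85 mm and grips with 20 to 120 N. Pads are 22 mm wide; open, the fingers measure 114 mm over their backs; the gripper's body (76 mm by 85 mm) begins 54 mm behind the grasp point. The pads swing forward as they close: fully open they stand 13 mm farther back than shut.
Start: joints at [1.151, 0.426, 0.074, 1.606, -0.034, 1.111, -0.067], TCP at [179.883, -650.552, 231.302] pointing down, gripper open.
Joint ranges: [-2.85, 2.85], [-0.5, 2.14], [-1.23, 1.37], [0.21, 2.46], [-1.02, 4.16], [0.16, 2.05], [-2.73, 2.73]. Speed limits (rad/s): [1.89, 1.89, 2.39, 2.39, 3.01, 3.01, 3.01].

INTERFACE

Orientations are given as [roll, pitch, yaw] about the fixed x, y, z axes, in that order (R = Rz(yaw) Ry(pitch) Rx(roll)).
In Python, from station import arm gives the robot as it stands.
- The arm moves only by the tool play_rows, never from a script. Its argument "commands" is a list of rows, each an object with "grip": the opening, from 0 (shut) to 1 (fully open); "travel": the shift along the tool's x, y, z each as a share of 0.5 m, from -1 to 1, a list of three; "twist": the turn, a rotation vector about the tool's x, y, z each as a share of 90 degrees, from -1 to 1, a list of three. In form: [{"grip": grip, "travel": [dx, dy, dz], "twist": [rx, ry, rz]}, ...]. A call has 1 to 12 rows; each row is the pose to reach, as a shift and turn from the pose measured when the call began, along the tool's axes at that moment; what a row does not reach only later rows make up. A row lasts 1/12 s, in which the tool goes at most 41.7 mm and 7.16 degrees, less where a joint would pass 70% of its speed; a pose out of reach is approached as far as the arm can. A call with a number of a shift or a turn outside -1 to 1 is refused whole. A call with a gripper value outside its range is refused whole. The fingers move at their own pace and stop on an object; the grip force is fixed at half the most. Time passes only in rows, so rows that repeat a pose let the fingers close. It gives the time, the measured TCP pose, the force and the opening at its end, in the units of the state.
- arm.get_state(): the state, without advancing time (a new reading comes with each control period).
- arm.camera(name): name is "scene" or "top"; returns a dict with "frame" (384x512x3 uint8, red, green, blue), "camera_matrix" (3x3 intrinsics, pixels), "k1" (the pictures are not rectified: a ray, as slopes to the right and down, at radius r is drawn at 1 + k1 r^2 times it, then the intrinsics apply), "R" (3x3) and "t" (3): a world point X has camera coordinates R X + t. Camera axes: x right, y down, z forward; pixel columns grow to the right and rows downward; lengths in mm; the calibration is good to about 2 mm. A picture is of the moment at which its call begins. There is no depth.
- arm.hand_in(): hands the job in, once; it reports no verdict.
Trained networks look in a picture, given as the dict that the camera call returned (one of the last four; its "shot" number tells which), for a name from the list of things; names that differ only in an ending like _2 or _b are one class to them, and where a whole thing is asked for, a point or a joint stands for the part that bears it (a point fixed in the world has none). Each returns a list of dicts, best first, with "p" (0 to 1); they miss things now and then, are a little off and sometimes report something else, mostly with a low value. They report only what shows in the picture. A call takes as long as a camera call. They do not tell look-alikes from the thing itself.
- arm.cut_out(name, picture): "pixels" (384x512 bool, what is visible of it) and "bbox" ([left, top, right, bottom] in pixels, round what is visible of it).
The state is a dict: "time": time; "qpos": joint angles; "dq": joint speeds; "tau": joint torques, N m; "eef_pos": TCP position; "ee_rot": TCP orientation; "ft_force": force on the tool from outside, world axes, zero at the start; "torque": the same for the moment, N m; "finger_gap": finger opening in mm.
Only numpy, scipy, OpenCV 4.12 (cv2) and the standard library are available. Lean on these libraries where they do the work, as an engineer would, in place of code of your own. Each camera call takes 0.05 s, during which the arm holds its last target.

## Working session

There is one attempt and no reset: what is moved stays moved. The work goes in short steps, Python scripts to look and compute and a tool call to move; the robot and the scene stay as the last step left them, time stands still between calls to the robot, and variables do not carry over. Pictures are saved under pics/ and viewed, and the job is handed in when it is done.

Besides the shell and the picture viewer there is one more tool, called as name([rows], argument=value, ...), one row to a line, values as JSON. play_rows: Moves the arm, as the interface text tells. Its arguments: {"type":"object","properties":{"commands":{"type":"array","items":{"type":"object","properties":{"grip":{"type":"number"},"travel":{"type":"array","items":{"type":"number","minimum":-1,"maximum":1}},"twist":{"type":"array","items":{"type":"number","minimum":-1,"maximum":1}}}}}},"required":["commands"]}

```bash
mkdir -p pics; ls
python3 - <<'E'
from station import arm
import cv2
s=arm.get_state();print(s)
for n in ("scene","top"):
    c=arm.camera(n);cv2.imwrite(f"pics/{n}0.png",cv2.resize(c["frame"][:,:,::-1],(800,600),interpolation=cv2.INTER_CUBIC))
    print(n,c["camera_matrix"],c["k1"],c["R"],c["t"],c["shot"])
E
```

```text
pics
{'time': 0.0, 'qpos': array([ 1.15150223,  0.42674222,  0.07385771,  1.60660854, -0.03411237,
        1.11077533, -0.06712443]), 'dq': array([-0.00071877, -0.00013733,  0.00025615, -0.00125874,  0.00087127,
        0.00110564,  0.00032328]), 'tau': array([-3.74377662e-03, -9.49857831e+01,  3.75878066e+00, -4.63520551e+01,
        1.89966982e-02,  1.02022893e-02,  2.54439567e-05]), 'eef_pos': array([ 179.77469654, -650.20372765,  230.60329609]), 'ee_rot': array([-3.07324964,  1.5695226 ,  1.90886559]), 'ft_force': array([-0.17864054,  0.28332612,  0.31747593]), 'torque': array([ 0.01004356,  0.06460467, -0.0163057 ]), 'finger_gap': 85.46884526544166}
scene [[406.40572278   0.         250.45778712]
 [  0.         406.40572278 190.64651019]
 [  0.           0.           1.        ]] 0.027183475501937664 [[ 0.83105111  0.55617153  0.0052226 ]
 [ 0.36804086 -0.54285102 -0.75488986]
 [-0.41701316  0.62927419 -0.65583079]] [-449.23820415 -124.3697314  1504.45393729] 1
top [[406.63797252   0.         250.10337038]
 [  0.         406.63797252 192.53527003]
 [  0.           0.           1.        ]] -0.0476596504465189 [[-0.01142276 -0.99987922 -0.01053888]
 [-0.98326336  0.01314824 -0.18171483]
 [ 0.18183145  0.00828681 -0.98329479]] [ -11.75122166  531.18311558 1188.08268958] 2
```

View pics/scene0.png

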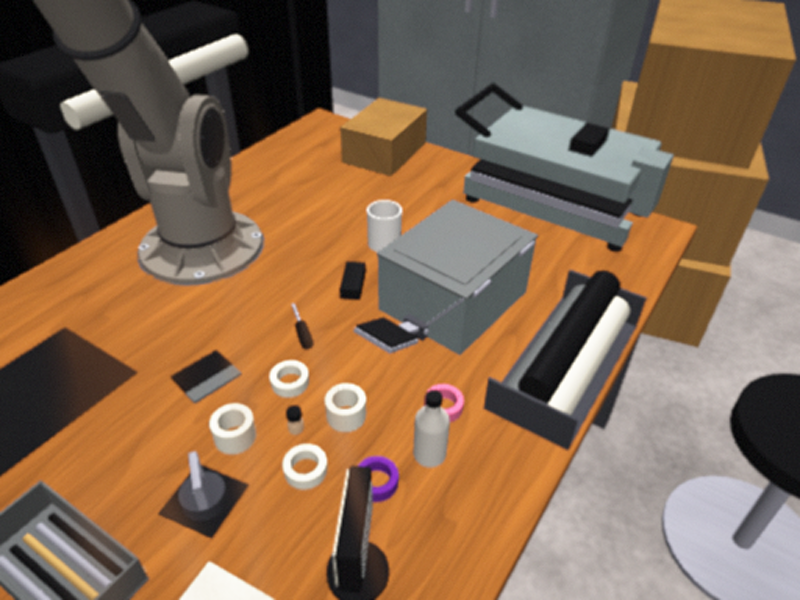

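View pics/top0.png

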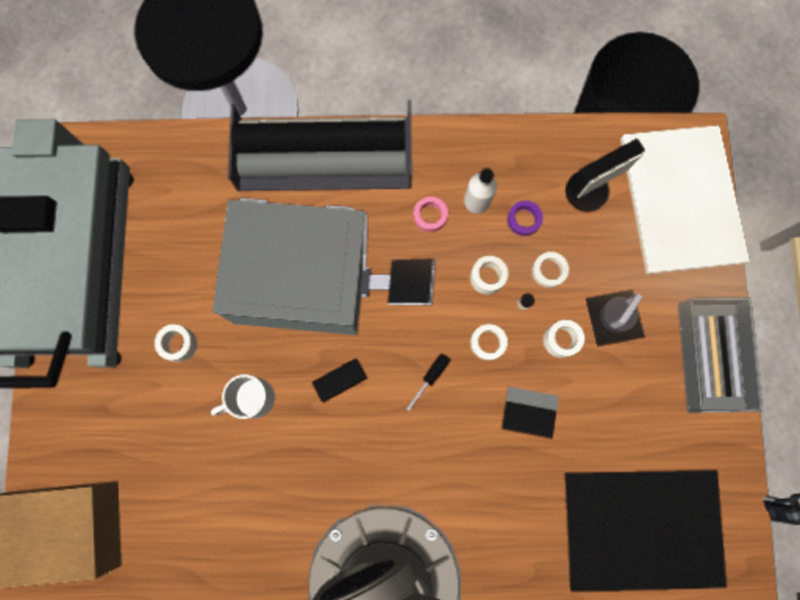

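```bash
cat > h.py <<'E'
import numpy as np, cv2
from station import arm
def proj(c,X):
    X=np.atleast_2d(X).astype(float); p=X@np.array(c["R"]).T+np.array(c["t"]).ravel()
    s=p[:,:2]/p[:,2:]; r2=(s**2).sum(1,keepdims=True); s=s*(1+c["k1"]*r2)
    K=c["camera_matrix"]; return s*[K[0,0],K[1,1]]+[K[0,2],K[1,2]]
def ray(c,uv):
    K=c["camera_matrix"]; d=(np.array(uv,float)-[K[0,2],K[1,2]])/[K[0,0],K[1,1]]
    s=d.copy()
    for _ in range(20): s=d/(1+c["k1"]*(s**2).sum())
    R=np.array(c["R"]); o=-R.T@np.array(c["t"]).ravel(); return o,R.T@np.array([s[0],s[1],1])
def onz(c,uv,z):
    o,d=ray(c,uv); return (o+d*(z-o[2])/d[2])
def hullc(pts):
    h=cv2.convexHull(np.float32(pts)); m=cv2.moments(h); return np.array([m["m10"]/m["m00"],m["m01"]/m["m00"]])
a=np.linspace(0,2*np.pi,40,endpoint=False)
def cyl(x,y,r,z0,z1):
    C=np.c_[x+r*np.cos(a),y+r*np.sin(a)]
    return np.r_[np.c_[C,0*a+z0],np.c_[C,0*a+z1]]
def fitcyl(c,mask,r,z0,z1):
    n,l,st,_=cv2.connectedComponentsWithStats(mask.astype(np.uint8)); k=1+np.argmax(st[1:,4])
    ys,xs=np.where(l==k); pts=np.c_[np.r_[xs-.5,xs+.5,xs-.5,xs+.5],np.r_[ys-.5,ys-.5,ys+.5,ys+.5]]
    ob=hullc(pts); area=cv2.contourArea(cv2.convexHull(np.float32(pts)))
    X=onz(c,ob,(z0+z1)/2)[:2]
    for _ in range(6):
        q=hullc(proj(c,cyl(X[0],X[1],r,z0,z1)))
        X=X+onz(c,ob,(z0+z1)/2)[:2]-onz(c,q,(z0+z1)/2)[:2]
    pa=cv2.contourArea(cv2.convexHull(np.float32(proj(c,cyl(X[0],X[1],r,z0,z1)))))
    return X,area,pa,ob
def save(c,name,crop=None,scale=None):
    f=c["frame"][:,:,::-1]
    if crop: 
        x0,y0,x1,y1=crop; f=f[y0:y1,x0:x1]
    s=min(800/f.shape[1],600/f.shape[0]); cv2.imwrite("pics/"+name,cv2.resize(f,None,fx=s,fy=s,interpolation=cv2.INTER_CUBIC))
E
python3 - <<'E'
from h import *
for n in ("top","scene"):
    c=arm.camera(n)
    for name,h in (("roll1_center",48),("roll4_center",25),("ink_pot",50),("weight",28),("lever_pad",0),("bin",0),("adaptor",30),("pick",10),("squeegee",12),("mug",95)):
        for d in arm.cut_out(name,c):
            if d["p"]<0.2: continue
            m=d["pixels"]; col=c["frame"][m].mean(0).round()
            r=14 if name=="ink_pot" else 35
            X,A,P,ob=fitcyl(c,m,r,0,max(h,1))
            print(n,name,round(d["p"],2),d["bbox"],col,X.round(1),round(A),round(P))
E
```

```text
top roll1_center 0.89 [349.6, 207.8, 375.0, 229.3] [225. 215. 200.] [ 455.8 -354.7] 519 505
top roll4_center 0.74 [301.9, 205.6, 322.9, 229.6] [236. 227. 214.] [ 454.6 -208.4] 401 432
top ink_pot 0.46 [327.8, 189.0, 341.7, 200.2] [83. 69. 58.] [ 530.5 -283.5] 96 102
top weight 0.58 [383.3, 188.3, 410.0, 210.6] [104.  97.  98.] [ 507.8 -475.6] 546 461
top lever_pad 0.59 [235.8, 166.2, 277.8, 194.2] [71. 66. 65.] [580.  -48.3] 1051 372
top lever_pad 0.24 [325.7, 188.5, 341.6, 198.0] [84. 69. 58.] [ 535.6 -288.7] 98 378
top adaptor 0.65 [199.7, 227.7, 234.1, 255.1] [40. 33. 29.] [384.5  84.6] 548 435
top adaptor 0.36 [137.6, 239.2, 176.0, 266.2] [181. 177. 171.] [348.5 268.5] 888 465
top pick 0.76 [263.6, 227.6, 291.5, 261.3] [53. 43. 38.] [ 396.2 -102.8] 237 410
top squeegee 0.92 [324.8, 246.6, 356.2, 280.6] [70. 65. 61.] [ 315.3 -286.6] 1027 434
top squeegee 0.24 [99.2, 208.4, 125.4, 233.1] [186. 180. 169.] [459.9 416.3] 476 412
top mug 0.68 [134.8, 238.7, 178.8, 268.2] [182. 174. 167.] [346.2 257.7] 930 615
scene roll1_center 0.78 [133.6, 255.5, 162.0, 290.3] [201. 193. 178.] [ 457.9
[... 291 characters left out ...]
96
scene lever_pad 0.84 [229.7, 203.7, 268.4, 227.4] [79. 73. 76.] [ 5.324e+02 -1.000e-01] 658 274
scene lever_pad 0.58 [135.3, 253.8, 163.8, 289.8] [202. 192. 176.] [ 439.7 -342.9] 808 431
scene bin 0.82 [226.4, 128.1, 341.6, 227.9] [116. 119. 119.] [544.8 208.3] 8088 208
scene adaptor 0.67 [216.7, 167.2, 232.5, 192.6] [38. 33. 32.] [382.5  83.5] 336 348
scene pick 0.64 [191.9, 203.4, 199.2, 227.2] [68. 47. 36.] [ 396.2 -100.5] 156 326
scene squeegee 0.59 [106.8, 225.2, 150.3, 256.3] [82. 73. 68.] [ 313.8 -289.3] 876 413
scene squeegee 0.21 [182.9, 257.2, 193.5, 275.8] [104.  83.  66.] [ 519.9 -274. ] 185 486
scene mug 0.57 [234.4, 131.4, 257.6, 159.3] [184. 178. 173.] [341.1 259.5] 634 571
```

```bash
cat >> h.py <<'E'
def rolls(c):
    f=c["frame"].astype(int); m=((f.min(2)>140)&(f[:,:,0]-f[:,:,2]>2)&(f[:,:,0]-f[:,:,2]<70)).astype(np.uint8)
    n,l,st,ce=cv2.connectedComponentsWithStats(m); out=[]
    for k in range(1,n):
        if 150<st[k,4]<900: out.append((l==k,st[k]))
    return out
E
python3 - <<'E'
from h import *
for n in ("top","scene"):
    c=arm.camera(n); print(n)
    for m,st in rolls(c):
        for h in (48,25):
            X,A,P,ob=fitcyl(c,m,35,0,h); print(st[:4],h,X.round(1),round(A),round(P))
c=arm.camera("top"); save(c,"t1.png",(220,130,420,280)); save(c,"t1b.png",(80,110,300,275))
c=arm.camera("scene"); save(c,"s1.png",(90,150,330,340))
E
```

```text
top
[445  61  28  21] 48 [ 938.3 -716.8] 360 518
[445  61  28  21] 25 [ 944.6 -723.7] 360 411
[297 112  18  24] 48 [ 757.  -195.3] 292 475
[297 112  18  24] 25 [ 761.7 -197.1] 292 409
[341 161  23  23] 48 [ 596.1 -337.4] 434 493
[341 161  23  23] 25 [ 599.1 -340.6] 434 430
[301 164  24  24] 48 [ 587.  -212.8] 474 474
[301 164  24  24] 25 [ 590.  -214.8] 474 422
[348 205  26  24] 48 [ 456.  -355.9] 516 505
[348 205  26  24] 25 [ 457.6 -359.5] 516 447
[301 207  24  23] 48 [ 452.1 -207.7] 453 473
[301 207  24  23] 25 [ 453.7 -209.7] 453 432
[ 99 208  23  23] 48 [458.8 415.7] 442 522
[ 99 208  23  23] 25 [460.4 420.4] 442 451
[135 240  35  28] 48 [348.5 276.4] 754 507
[135 240  35  28] 25 [349.  279.8] 754 455
[  0 249   8  64] 48 [287.4 743.4] 376 611
[  0 249   8  64] 25 [287.2 751.2] 376 498
[228 327  34  13] 48 [118.4   1.7] 376 524
[228 327  34  13] 25 [116.1   2.1] 376 485
[199 331  31  50] 48 [60.3 96.2] 720 560
[199 331  31  50] 25 [57.6 97.6] 720 507
[261 330  27  28] 48 [ 85.9 -80.3] 389 542
[261 330  27  28] 25 [ 83.3 -80.9] 389 496
[494 335  18  34] 48 [  50.6 -758. ] 548 684
[... 416 characters left out ...]
 33] 48 [321.6 290.6] 614 348
[235 128  23  33] 25 [311.8 304.8] 614 247
[142 144  25  30] 48 [110.2  26.6] 410 399
[142 144  25  30] 25 [97.5 37.3] 410 286
[172 231  25  23] 48 [ 459.9 -217.9] 473 642
[172 231  25  23] 25 [ 451.8 -210.4] 473 491
[208 245  26  31] 48 [ 585.2 -212.7] 670 696
[208 245  26  31] 25 [ 578.9 -205.2] 670 542
[266 246  30  52] 48 [ 735.4 -153.5] 1094 732
[266 246  30  52] 25 [ 731.2 -145.1] 1094 574
[134 258  28  32] 48 [ 452.5 -355.8] 710 772
[134 258  28  32] 25 [ 444.3 -350.2] 710 601
[181 284  28  29] 48 [ 604.  -345.7] 666 848
[181 284  28  29] 25 [ 597.9 -340. ] 666 676
[115 360  60  24] 48 [ 633.1 -557.3] 816 1248
[115 360  60  24] 25 [ 627.2 -554.4] 816 1030
```

View pics/t1.png

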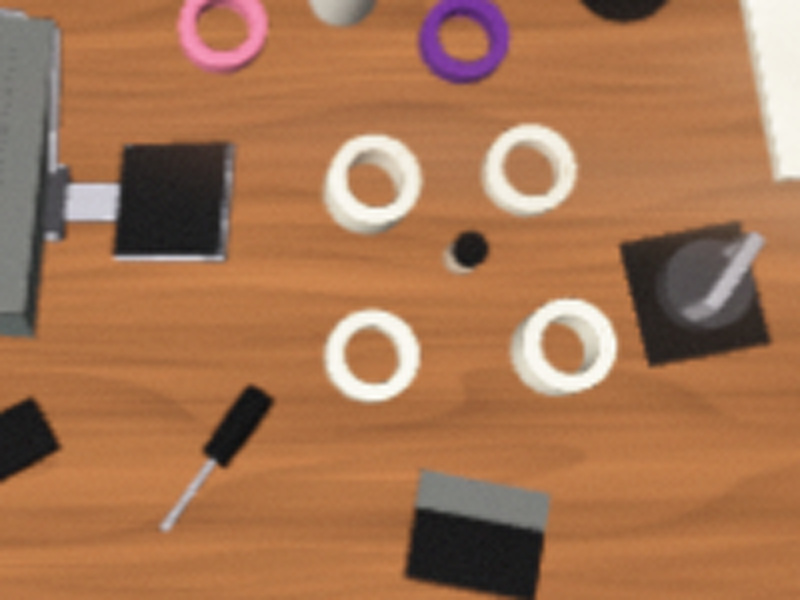

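View pics/t1b.png

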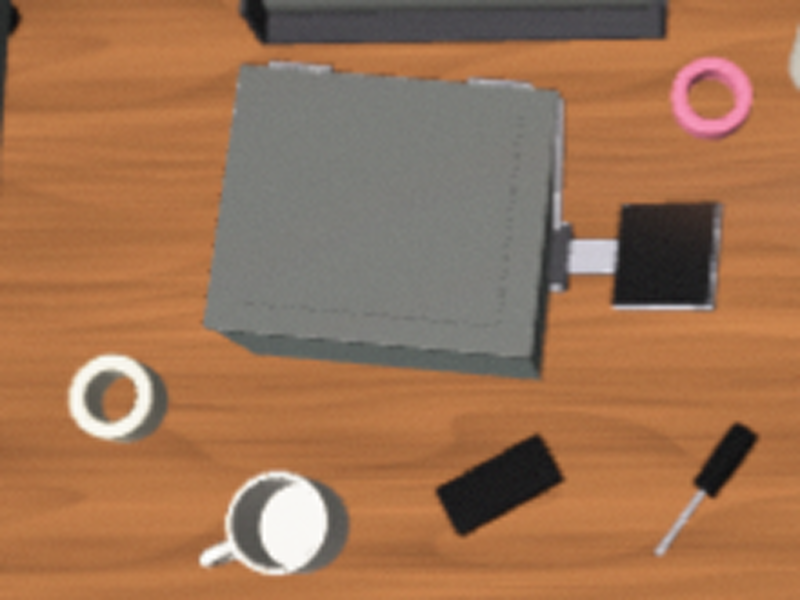

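View pics/s1.png

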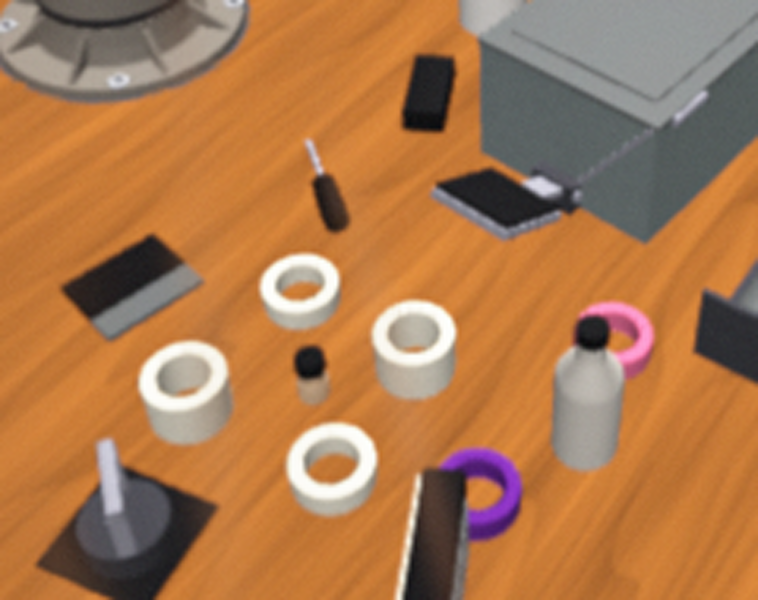

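Run:
```python
from h import *
c=arm.camera("top"); save(c,"t2.png",(370,180,420,217)); 
c=arm.camera("scene"); save(c,"s2.png",(95,280,165,345))
```

```text
(no output)
```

View pics/t2.png

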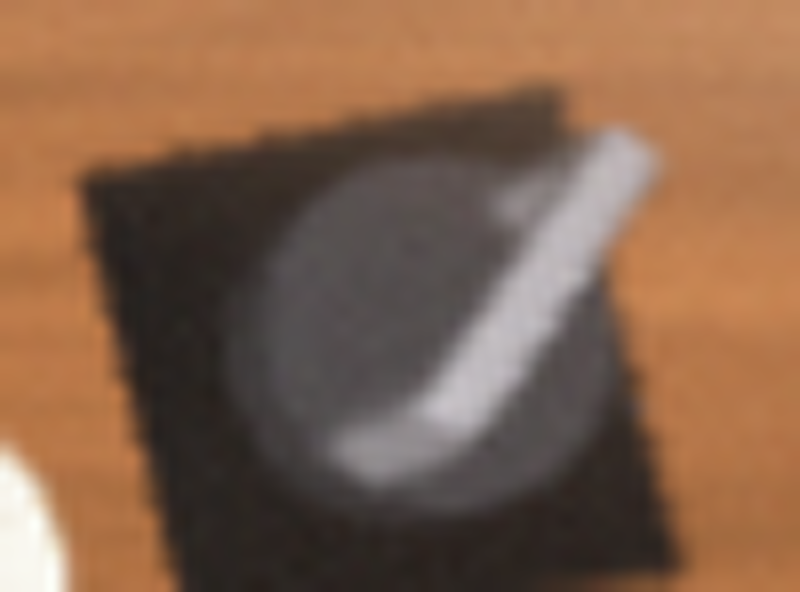

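View pics/s2.png

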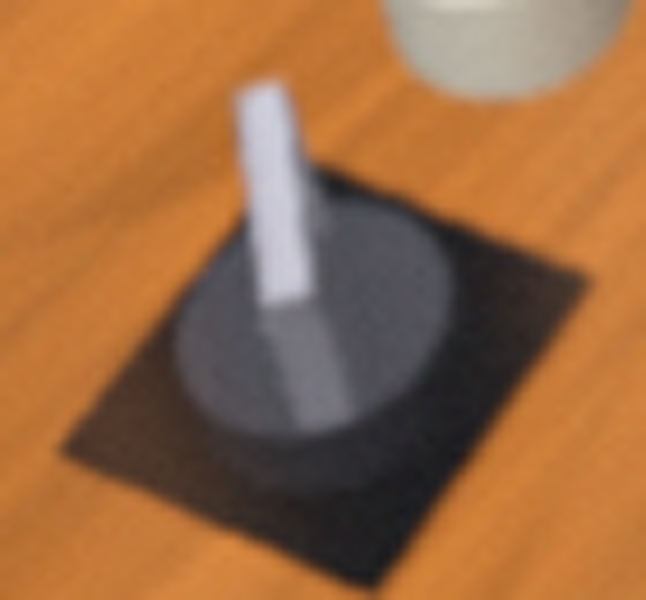

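Run:
```python
from h import *
c=arm.camera("top"); save(c,"t3.png",(130,120,290,220)); 
g=lambda p,o,s:(np.array(p)/s+o-0.5)
for p in ((640,145),(452,425)): print("barT",onz(c,g(p,(370,180),16),88).round(1))
for p in ((85,180),(560,92),(680,570)): print("mat",onz(c,g(p,(370,180),16),4).round(1))
for p in ((622,243),(740,223),(770,342),(648,365)): print("mat4",onz(c,g(p,(220,130),4),4).round(1))
c=arm.camera("scene"); save(c,"s3.png",(210,120,350,225))
for p in ((262,90),(285,300)): print("barS",onz(c,g(p,(95,280),9.23),88).round(1))
for p in ((62,450),(590,280),(375,588)): print("matS",onz(c,g(p,(95,280),9.23),4).round(1))
```

```text
barT [ 529.4 -490.2   88. ]
barT [ 477.6 -451.1   88. ]
mat [ 539.7 -412.     4. ]
mat [ 556.2 -508.     4. ]
mat [ 460.5 -524.1    4. ]
mat4 [ 541.3 -412.7    4. ]
mat4 [ 556.2 -508.     4. ]
mat4 [ 460.9 -524.2    4. ]
mat4 [ 444.3 -426.7    4. ]
barS [ 481.5 -452.7   88. ]
barS [ 531.9 -491.9   88. ]
matS [ 463.5 -526.1    4. ]
matS [ 541.8 -413.9    4. ]
matS [ 558.6 -508.3    4. ]
```

View pics/t3.png

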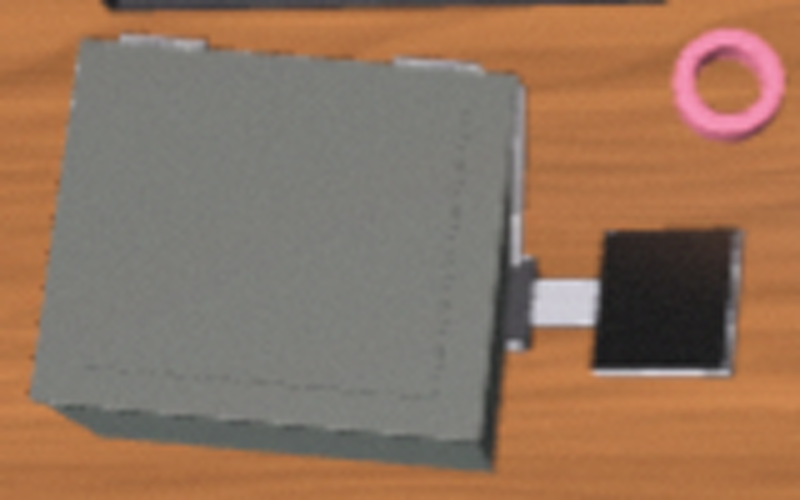

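View pics/s3.png

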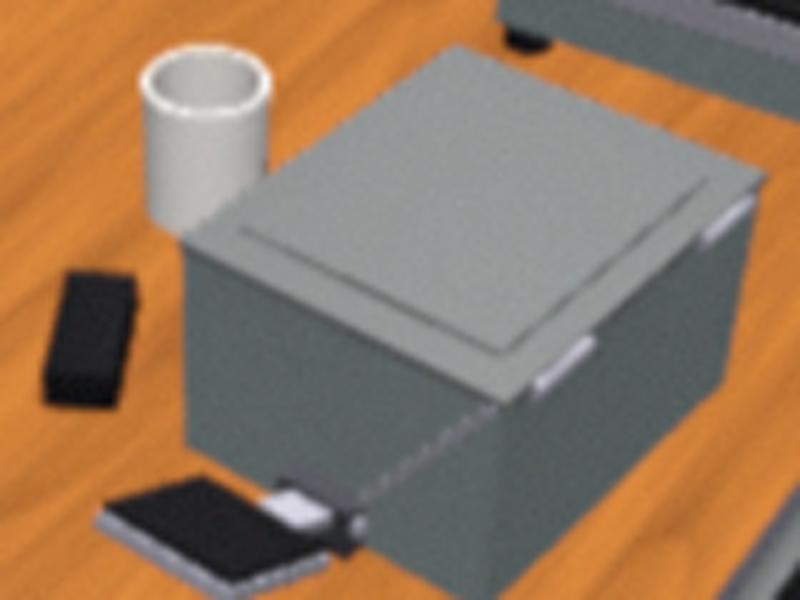

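Run:
```python
from h import *
from scipy.optimize import least_squares
T=arm.camera("top");S=arm.camera("scene")
Tp=np.array([(82,40),(520,75),(492,442),(32,400)])/5+[130,120]-.5
Sp=np.array([(765,178),(505,400),(183,240),(455,45)])/5.714+[210,120]-.5
L=np.array([(107,128),(107,-128),(-107,-128),(-107,128)])
def model(p):
    c,s=np.cos(p[2]),np.sin(p[2]); X=L@np.array([[c,s],[-s,c]])+p[:2]; return np.c_[X,np.full(4,p[3])]
f=lambda p:np.r_[(proj(T,model(p))-Tp).ravel(),(proj(S,model(p))-Sp).ravel()]
r=least_squares(f,[560,120,0,155]);print(r.x,r.fun.round(1));p=r.x
c,s=np.cos(p[2]),np.sin(p[2]);R=np.array([[c,-s],[s,c]])
P=np.array([(605,230),(740,230),(732,375),(593,370)])/5+[130,120]-.5
for q,z in zip(P,(55,92,92,55)):
    w=onz(T,q,z); print("pad",w.round(1),(R.T@(w[:2]-p[:2])).round(1))
Ps=np.array([(205,478),(325,550),(230,585),(105,508)])/5.714+[210,120]-.5
for q,z in zip(Ps,(55,55,92,92)):
    w=onz(S,q,z); print("padS",w.round(1),(R.T@(w[:2]-p[:2])).round(1))
```

```text
[ 5.89509718e+02  1.63219857e+02 -9.77110029e-02  1.49089123e+02] [ 0.1 -0.2  0.4 -0.4 -1.2 -0.2 -0.1  0.5  0.7 -0.6  0.4  1.5 -1.5  0.
 -0.4 -0.5]
pad [614.  -20.6  55. ] [  42.3 -180.5]
pad [ 603.5 -100.9   92. ] [  39.7 -261.5]
pad [516.1 -94.2  92. ] [ -47.9 -263.3]
pad [526.9 -12.3  55. ] [ -45.2 -180.8]
padS [531.8 -15.2  55. ] [ -40.1 -183.2]
padS [613.7 -25.6  55. ] [  42.5 -185.6]
padS [ 607.5 -104.4   92. ] [  44.  -264.6]
padS [525.4 -94.6  92. ] [ -38.6 -262.9]
```

```bash
cat > plan.py <<'E'
import sys
from h import *
from scipy.spatial.transform import Rotation as Ro
def Rdown(psi):
    x=np.array([0,0,-1.]);z=np.array([np.cos(psi),np.sin(psi),0]);return np.c_[x,np.cross(z,x),z]
def plan(*targets):
    s=arm.get_state(); Rc=Ro.from_euler("xyz",s["ee_rot"]).as_matrix(); p=s["eef_pos"]
    zw=Rc[:,2]; print("t",round(s["time"],2),"pos",p.round(1),"jaw",round(np.degrees(np.arctan2(zw[1],zw[0])),1),"xdown",Rc[:,0].round(3),"gap",round(s["finger_gap"],1),"F",s["ft_force"].round(1),"q",s["qpos"].round(2))
    for t in targets:
        if len(t)==4:
            best=None
            for k in ((0,180,-180) if abs(t[3])<900 else (-1000,)):
                rv=Ro.from_matrix(Rc.T@Rdown(np.radians(t[3]+k))).as_rotvec()
                if best is None or np.linalg.norm(rv)<np.linalg.norm(best): best=rv
            rv=best
        else: rv=np.zeros(3)
        d=Rc.T@(np.array(t[:3])-p)
        print(t,"travel",(d/500).round(3).tolist(),"twist",(rv/(np.pi/2)).round(3).tolist())
if __name__=="__main__":
    plan(*[tuple(float(v) for v in a.split(",")) for a in sys.argv[1:]])
E
python3 plan.py 505,-471.5,200,52.7 505,-471.5,61,52.7
```

```text
t 1.7 pos [ 179.9 -650.6  231.3] jaw -74.5 xdown [ 0.  0. -1.] gap 85.2 F [-0.5  0.1 -0.3] q [ 1.15  0.43  0.07  1.61 -0.03  1.11 -0.07]
(505.0, -471.5, 200.0, 52.7) travel [0.063, 0.722, -0.172] twist [0.586, -0.0, -0.0]
(505.0, -471.5, 61.0, 52.7) travel [0.341, 0.722, -0.172] twist [0.586, -0.0, -0.0]
```

play_rows([
  {"grip":0.5,"travel":[0.06,0.36,-0.09],"twist":[0.3,0,0]},
  {"grip":0.5,"travel":[0.06,0.72,-0.172],"twist":[0.586,0,0]},
  {"grip":0.5,"travel":[0.06,0.722,-0.172],"twist":[0.586,0,0]},
  {"grip":0.5,"travel":[0.06,0.722,-0.172],"twist":[0.586,0,0]},
  {"grip":0.5,"travel":[0.06,0.722,-0.172],"twist":[0.586,0,0]},
  {"grip":0.5,"travel":[0.06,0.722,-0.172],"twist":[0.586,0,0]},
  {"grip":0.5,"travel":[0.06,0.722,-0.172],"twist":[0.586,0,0]},
  {"grip":0.5,"travel":[0.06,0.722,-0.172],"twist":[0.586,0,0]},
  {"grip":0.5,"travel":[0.06,0.722,-0.172],"twist":[0.586,0,0]},
  {"grip":0.5,"travel":[0.06,0.722,-0.172],"twist":[0.586,0,0]},
  {"grip":0.5,"travel":[0.06,0.722,-0.172],"twist":[0.586,0,0]},
  {"grip":0.5,"travel":[0.06,0.722,-0.172],"twist":[0.586,0,0]},
])

```text
time: 2.7
eef_pos: [505.3, -471.0, 201.0]
ee_rot: [-1.342, 1.57, 2.721]
ft_force: [-0.1, -1.0, -0.7]
finger_gap: 42.7
```

```bash
python3 plan.py 505,-471.5,120,52.7 505,-471.5,62,52.7
python3 - <<'E'
from h import *
c=arm.camera("scene");save(c,"s4.png",(60,150,300,330))
E
```

```text
t 2.7 pos [ 505.3 -471.   201. ] jaw -127.2 xdown [-0.  0. -1.] gap 42.7 F [-0.1 -1.  -0.7] q [ 0.54  0.48  0.16  1.6  -0.08  1.07 -1.49]
(505.0, -471.5, 120.0, 52.7) travel [0.162, 0.0, 0.001] twist [0.001, 0.0, 0.0]
(505.0, -471.5, 62.0, 52.7) travel [0.278, 0.0, 0.001] twist [0.001, 0.0, 0.0]
```

View pics/s4.png

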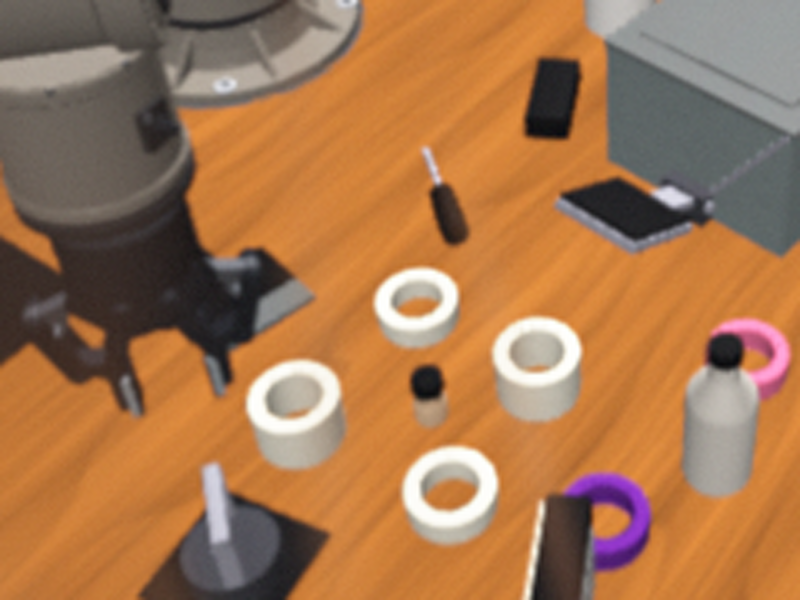

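Run:
```python
from h import *
c=arm.camera("scene");print((proj(c,[[505.3,-471,201],[505,-471,80]])-[60,150])*3.333)
```

```text
[[178.76920523 395.61215136]
 [215.63189131 505.22856715]]
```

play_rows([
  {"grip":0.5,"travel":[0.08,0,0.001],"twist":[0,0,0]},
  {"grip":0.5,"travel":[0.16,0,0.001],"twist":[0,0,0]},
  {"grip":0.5,"travel":[0.22,0,0.001],"twist":[0,0,0]},
  {"grip":0.5,"travel":[0.278,0,0.001],"twist":[0,0,0]},
  {"grip":0.5,"travel":[0.278,0,0.001],"twist":[0,0,0]},
  {"grip":0.5,"travel":[0.278,0,0.001],"twist":[0,0,0]},
])

```text
time: 3.3
eef_pos: [501.8, -473.5, 62.0]
ee_rot: [-1.195, 1.568, 2.863]
ft_force: [0.6, -0.7, 1.4]
finger_gap: 43.1
```

```bash
python3 plan.py
python3 - <<'E'
from h import *
c=arm.camera("scene");save(c,"s5.png",(60,230,200,340))
c=arm.camera("top");save(c,"t5.png",(350,150,450,225))
E
```

```text
t 3.3 pos [ 501.8 -473.5   62. ] jaw -127.5 xdown [-0.002  0.001 -1.   ] gap 43.1 F [ 0.6 -0.7  1.4] q [ 0.57  0.63  0.14  1.7  -0.11  0.83 -1.48]
```

View pics/s5.png

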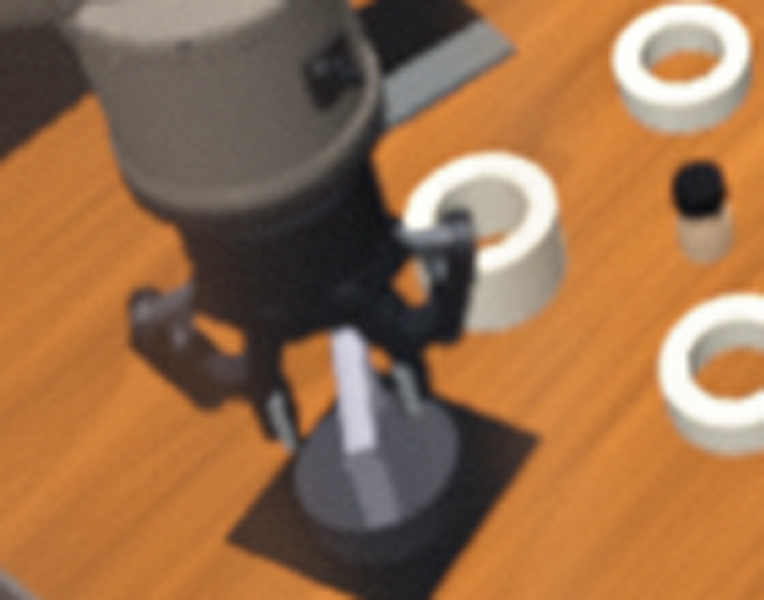

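play_rows([
  {"grip":0,"travel":[0,0,0],"twist":[0,0,0]},
  {"grip":0,"travel":[0,0,0],"twist":[0,0,0]},
  {"grip":0,"travel":[0,0,0],"twist":[0,0,0]},
  {"grip":0,"travel":[0,0,0],"twist":[0,0,0]},
  {"grip":0,"travel":[0,0,0],"twist":[0,0,0]},
  {"grip":0,"travel":[0,0,0],"twist":[0,0,0]},
  {"grip":0,"travel":[0,0,0],"twist":[0,0,0]},
  {"grip":0,"travel":[0,0,0],"twist":[0,0,0]},
])

```text
time: 4.07
eef_pos: [504.8, -474.5, 66.2]
ee_rot: [1.5, 1.566, -0.723]
ft_force: [1.6, 3.0, 9.2]
finger_gap: 10.7
```

```bash
python3 plan.py 503,-472,220,52.7 566,-72,220,84.4
```

```text
t 4.07 pos [ 504.8 -474.5   66.2] jaw -127.4 xdown [ 0.004 -0.003 -1.   ] gap 10.7 F [1.6 3.  9.2] q [ 0.56  0.62  0.14  1.69 -0.11  0.83 -1.48]
(503.0, -472.0, 220.0, 52.7) travel [-0.308, -0.004, -0.002] twist [-0.001, 0.0, -0.003]
(566.0, -72.0, 220.0, 84.4) travel [-0.31, -0.39, -0.714] twist [-0.353, 0.001, -0.003]
```

play_rows([
  {"grip":0,"travel":[-0.05,0,0],"twist":[0,0,0]},
  {"grip":0,"travel":[-0.1,0,0],"twist":[0,0,0]},
  {"grip":0,"travel":[-0.17,0,0],"twist":[0,0,0]},
  {"grip":0,"travel":[-0.24,0,0],"twist":[0,0,0]},
  {"grip":0,"travel":[-0.308,0,0],"twist":[0,0,0]},
  {"grip":0,"travel":[-0.308,0,0],"twist":[0,0,0]},
  {"grip":0,"travel":[-0.308,0,0],"twist":[0,0,0]},
])

```text
time: 4.65
eef_pos: [504.5, -474.4, 221.8]
ee_rot: [1.516, 1.563, -0.708]
ft_force: [-0.3, 0.3, -9.5]
finger_gap: 10.6
```

```bash
python3 plan.py  566,-72,220,84.4
python3 - <<'E'
from h import *
c=arm.camera("scene");save(c,"s6.png",(30,150,230,300))
E
```

```text
t 4.65 pos [ 504.5 -474.4  221.8] jaw -127.4 xdown [ 0.006 -0.005 -1.   ] gap 10.6 F [-0.3  0.3 -9.5] q [ 0.54  0.46  0.17  1.58 -0.08  1.1  -1.49]
(566.0, -72.0, 220.0, 84.4) travel [0.0, -0.391, -0.714] twist [-0.353, 0.002, -0.005]
```

View pics/s6.png

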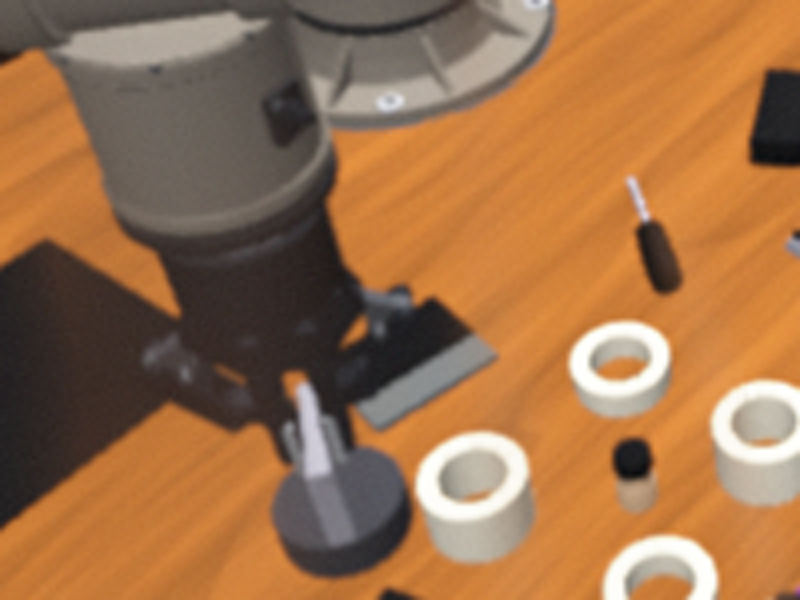

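play_rows([
  {"grip":0,"travel":[0,-0.1,-0.18],"twist":[-0.09,0,0]},
  {"grip":0,"travel":[0,-0.2,-0.36],"twist":[-0.18,0,0]},
  {"grip":0,"travel":[0,-0.2,-0.36],"twist":[-0.18,0,0]},
  {"grip":0,"travel":[0,-0.2,-0.36],"twist":[-0.18,0,0]},
  {"grip":0,"travel":[0,-0.3,-0.54],"twist":[-0.27,0,0]},
  {"grip":0,"travel":[0,-0.391,-0.714],"twist":[-0.353,0.002,-0.005]},
  {"grip":0,"travel":[0,-0.391,-0.714],"twist":[-0.353,0.002,-0.005]},
  {"grip":0,"travel":[0,-0.391,-0.714],"twist":[-0.353,0.002,-0.005]},
  {"grip":0,"travel":[0,-0.391,-0.714],"twist":[-0.353,0.002,-0.005]},
  {"grip":0,"travel":[0,-0.391,-0.714],"twist":[-0.353,0.002,-0.005]},
  {"grip":0,"travel":[0,-0.391,-0.714],"twist":[-0.353,0.002,-0.005]},
  {"grip":0,"travel":[0,-0.391,-0.714],"twist":[-0.353,0.002,-0.005]},
])

```text
time: 5.7
eef_pos: [564.2, -68.5, 216.4]
ee_rot: [-1.99, 1.563, 2.628]
ft_force: [-0.5, -0.7, -8.0]
finger_gap: 10.8
```

```bash
python3 plan.py  568,-71,220,84.4 568,-71,170,84.4 568,-71,94,84.4
python3 - <<'E'
from h import *
c=arm.camera("scene");save(c,"s7.png",(150,100,350,250))
E
```

```text
t 5.7 pos [564.2 -68.5 216.4] jaw -95.4 xdown [-0.007  0.004 -1.   ] gap 10.8 F [-0.5 -0.7 -8. ] q [ 0.1   0.28 -0.11  1.85  0.03  1.02 -1.68]
(568.0, -71.0, 220.0, 84.4) travel [-0.007, 0.008, 0.004] twist [0.003, -0.002, 0.005]
(568.0, -71.0, 170.0, 84.4) travel [0.093, 0.009, 0.005] twist [0.003, -0.002, 0.005]
(568.0, -71.0, 94.0, 84.4) travel [0.245, 0.01, 0.005] twist [0.003, -0.002, 0.005]
```

View pics/s7.png

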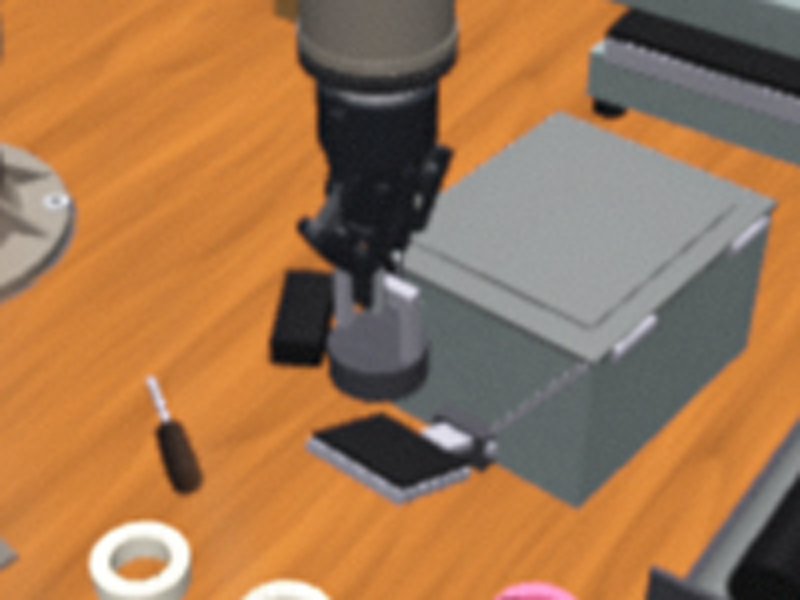

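Slightly below; go down over the pad and press in steps.

play_rows([
  {"grip":0,"travel":[0.04,0.009,0.005],"twist":[0.003,0,0.005]},
  {"grip":0,"travel":[0.09,0.009,0.005],"twist":[0.003,0,0.005]},
  {"grip":0,"travel":[0.12,0.009,0.005],"twist":[0.003,0,0.005]},
  {"grip":0,"travel":[0.15,0.009,0.005],"twist":[0.003,0,0.005]},
  {"grip":0,"travel":[0.18,0.009,0.005],"twist":[0.003,0,0.005]},
  {"grip":0,"travel":[0.21,0.009,0.005],"twist":[0.003,0,0.005]},
  {"grip":0,"travel":[0.22,0.009,0.005],"twist":[0.003,0,0.005]},
  {"grip":0,"travel":[0.22,0.009,0.005],"twist":[0.003,0,0.005]},
])

```text
time: 6.42
eef_pos: [565.9, -74.0, 104.5]
ee_rot: [-2.164, 1.567, 2.446]
ft_force: [-0.5, -0.3, -8.2]
finger_gap: 11.0
```

```bash
python3 plan.py  568,-71,94,84.4
python3 - <<'E'
from h import *
c=arm.camera("scene");save(c,"s8.png",(150,60,390,240))
E
```

```text
t 6.42 pos [565.9 -74.  104.5] jaw -95.9 xdown [-0.003  0.002 -1.   ] gap 11.0 F [-0.5 -0.3 -8.2] q [ 0.1   0.41 -0.1   1.94  0.05  0.79 -1.7 ]
(568.0, -71.0, 94.0, 84.4) travel [0.021, 0.004, -0.006] twist [-0.003, -0.001, 0.002]
```

View pics/s8.png

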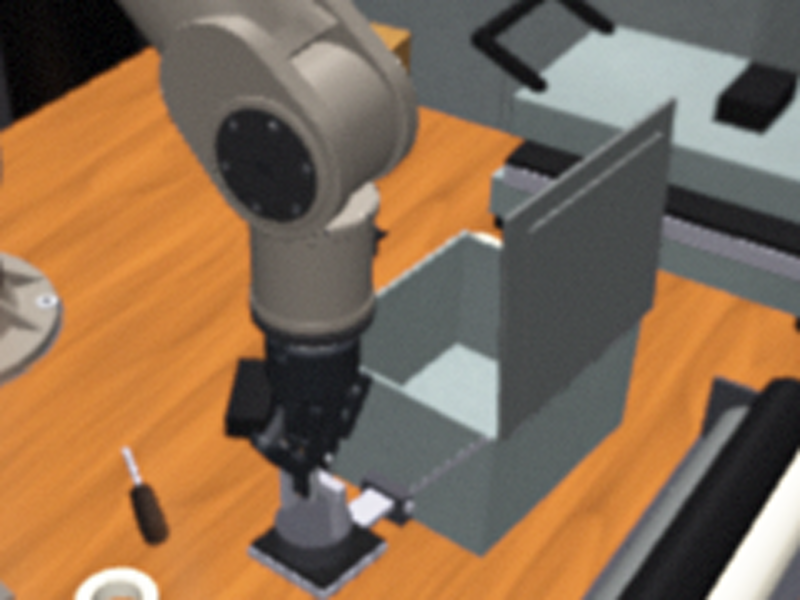

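play_rows([
  {"grip":0,"travel":[0.01,0.004,-0.003],"twist":[-0.003,0,0.002]},
  {"grip":0,"travel":[0.018,0.004,-0.003],"twist":[-0.003,0,0.002]},
  {"grip":0,"travel":[0.022,0.004,-0.003],"twist":[-0.003,0,0.002]},
  {"grip":0,"travel":[0.022,0.004,-0.003],"twist":[-0.003,0,0.002]},
])

```text
time: 6.8
eef_pos: [569.5, -72.5, 95.0]
ee_rot: [2.204, 1.567, 0.536]
ft_force: [0.8, -0.9, -1.7]
finger_gap: 10.6
```

```bash
python3 plan.py  568,-71,94,84.4
python3 - <<'E'
from h import *
c=arm.camera("scene");save(c,"s9.png",(200,160,280,220))
c=arm.camera("top");save(c,"t9.png",(200,120,320,210))
E
```

```text
t 6.8 pos [569.5 -72.5  95. ] jaw -95.6 xdown [ 0.003  0.002 -1.   ] gap 10.6 F [ 0.8 -0.9 -1.7] q [ 0.1   0.42 -0.1   1.95  0.06  0.77 -1.7 ]
(568.0, -71.0, 94.0, 84.4) travel [0.002, -0.003, -0.003] twist [0.0, -0.001, -0.002]
```

View pics/s9.png

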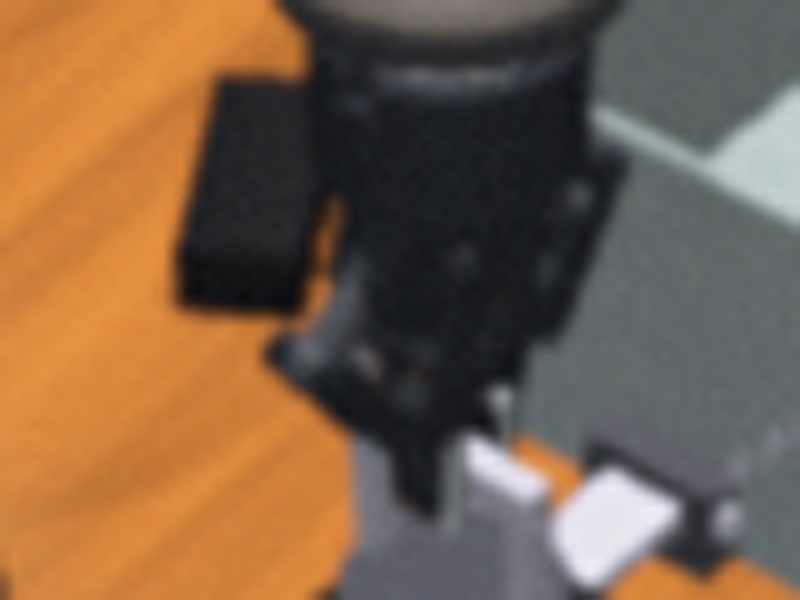

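View pics/t9.png

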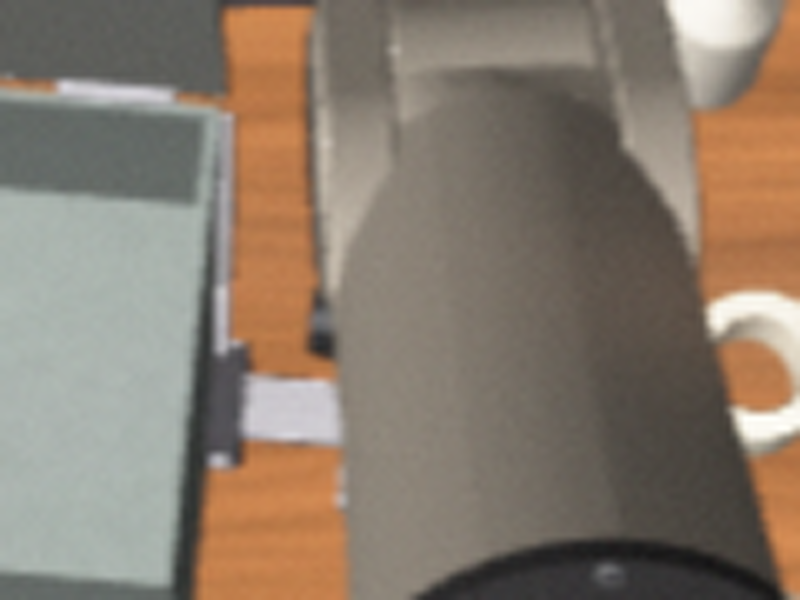

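play_rows([
  {"grip":0,"travel":[0.003,0,0],"twist":[0,0,0]},
  {"grip":0.15,"travel":[0.003,0,0],"twist":[0,0,0]},
  {"grip":0.25,"travel":[0,0,0],"twist":[0,0,0]},
  {"grip":0.35,"travel":[0,0,0],"twist":[0,0,0]},
  {"grip":0.35,"travel":[0,0,0],"twist":[0,0,0]},
  {"grip":0.35,"travel":[-0.03,0,0],"twist":[0,0,0]},
  {"grip":0.35,"travel":[-0.08,0,0],"twist":[0,0,0]},
  {"grip":0.35,"travel":[-0.16,0,0],"twist":[0,0,0]},
  {"grip":0.35,"travel":[-0.24,0,0],"twist":[0,0,0]},
  {"grip":0.35,"travel":[-0.32,0,0],"twist":[0,0,0]},
  {"grip":0.35,"travel":[-0.36,0,0],"twist":[0,0,0]},
  {"grip":0.35,"travel":[-0.36,0,0],"twist":[0,0,0]},
])

```text
time: 7.9
eef_pos: [570.7, -72.9, 280.6]
ee_rot: [1.827, 1.56, 0.159]
ft_force: [1.2, -0.5, -0.4]
finger_gap: 30.0
```

```bash
python3 plan.py
python3 - <<'E'
from h import *
c=arm.camera("scene");save(c,"s10.png",(150,60,390,240))
c=arm.camera("top");save(c,"t10.png",(80,110,400,290))
for m,st in rolls(c):
    if 290<st[0]<380 or st[0]<110:
        print(st[:4],[fitcyl(c,m,35,0,h)[0].round(1).tolist() for h in (48,25)])
E
```

```text
t 7.9 pos [570.7 -72.9 280.6] jaw -95.6 xdown [ 0.01   0.002 -1.   ] gap 30.0 F [ 1.2 -0.5 -0.4] q [ 0.1   0.22 -0.1   1.78  0.02  1.13 -1.67]
[305 117  12  27] [[741.8, -215.4], [746.3, -217.3]]
[341 161  23  23] [[596.2, -337.2], [599.3, -340.5]]
[348 205  26  24] [[456.1, -355.9], [457.7, -359.4]]
[ 99 208  23  23] [[458.8, 415.7], [460.4, 420.3]]
[  0 249   8  65] [[286.5, 743.4], [286.3, 751.2]]
```

View pics/s10.png

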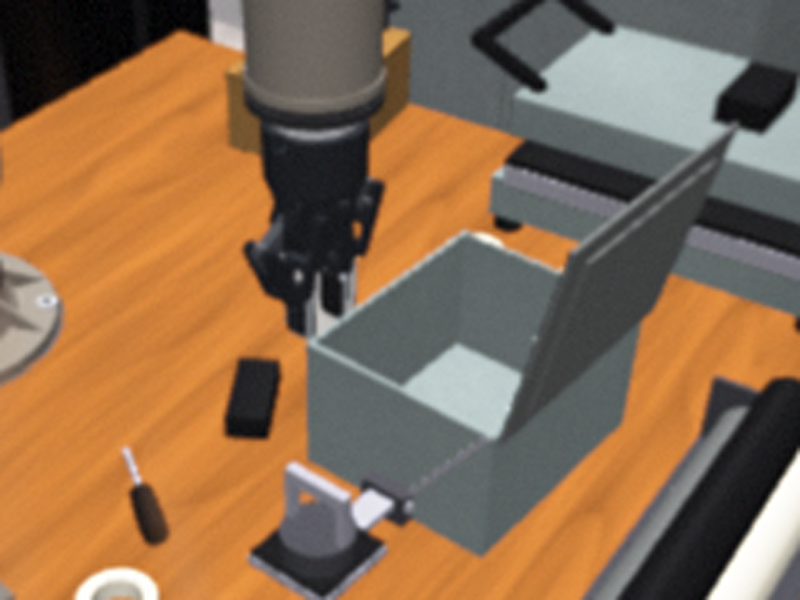

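View pics/t10.png

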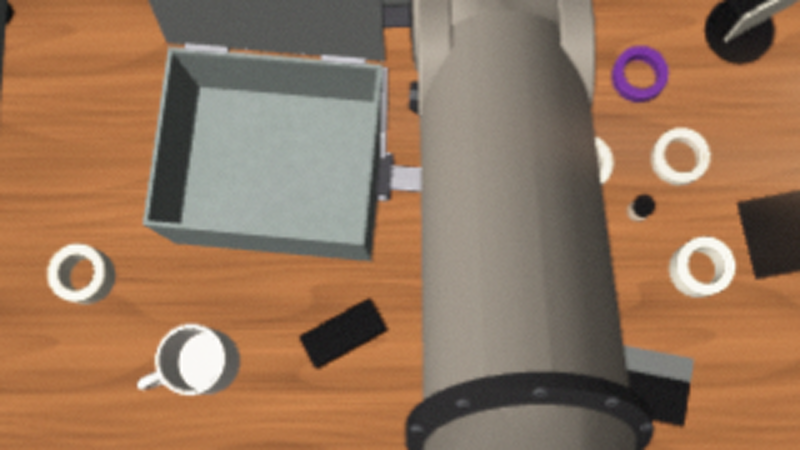

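```bash
python3 plan.py 589,-184,200,84.4 589,-184,100,84.4  589,-184,12,84.4
```

```text
t 8.0 pos [569.  -72.8 276. ] jaw -95.6 xdown [ 0.005  0.002 -1.   ] gap 30.1 F [-1.4  0.  -0.2] q [ 0.1   0.22 -0.1   1.78  0.02  1.13 -1.67]
(589.0, -184.0, 200.0, 84.4) travel [0.152, 0.061, 0.218] twist [0.0, -0.002, -0.003]
(589.0, -184.0, 100.0, 84.4) travel [0.352, 0.06, 0.218] twist [0.0, -0.002, -0.003]
(589.0, -184.0, 12.0, 84.4) travel [0.528, 0.059, 0.219] twist [0.0, -0.002, -0.003]
```

play_rows([
  {"grip":0.35,"travel":[0.02,0.03,0.11],"twist":[0,0,0]},
  {"grip":0.35,"travel":[0.08,0.06,0.218],"twist":[0,0,0]},
  {"grip":0.35,"travel":[0.152,0.06,0.218],"twist":[0,-0.002,-0.003]},
  {"grip":0.35,"travel":[0.23,0.06,0.218],"twist":[0,-0.002,-0.003]},
  {"grip":0.35,"travel":[0.31,0.06,0.218],"twist":[0,-0.002,-0.003]},
  {"grip":0.35,"travel":[0.35,0.06,0.218],"twist":[0,-0.002,-0.003]},
  {"grip":0.35,"travel":[0.35,0.06,0.218],"twist":[0,-0.002,-0.003]},
  {"grip":0.35,"travel":[0.35,0.06,0.218],"twist":[0,-0.002,-0.003]},
  {"grip":0.35,"travel":[0.35,0.06,0.218],"twist":[0,-0.002,-0.003]},
])

```text
time: 8.75
eef_pos: [589.7, -183.8, 102.2]
ee_rot: [0.54, 1.57, -1.128]
ft_force: [1.3, 0.1, 1.1]
finger_gap: 29.8
```

```bash
python3 plan.py 589,-184,12,84.4
python3 - <<'E'
from h import *
c=arm.camera("scene");save(c,"s11.png",(130,150,330,300))
for m,st in rolls(c):
    if 130<st[0]<280: print(st[:4],[fitcyl(c,m,35,0,h)[0].round(1).tolist() for h in (48,25)])
E
```

```text
t 8.75 pos [ 589.7 -183.8  102.2] jaw -95.6 xdown [ 0.    -0.001 -1.   ] gap 29.8 F [1.3 0.1 1.1] q [ 0.23  0.47 -0.04  1.84  0.03  0.82 -1.5 ]
(589.0, -184.0, 12.0, 84.4) travel [0.18, -0.001, 0.0] twist [0.0, 0.001, -0.0]
[212  96  28  18] [[84.4, 483.1], [71.5, 499.8]]
[223 129  67  28] [[354.6, 303.8], [345.3, 318.1]]
[172 231  26  23] [[460.6, -217.8], [452.5, -210.3]]
[208 245  26  31] [[585.5, -213.0], [579.1, -205.5]]
[266 246  30  53] [[736.0, -155.1], [731.8, -146.8]]
[134 258  28  32] [[453.7, -356.1], [445.5, -350.5]]
[181 284  28  29] [[604.3, -345.8], [598.1, -340.0]]
```

View pics/s11.png

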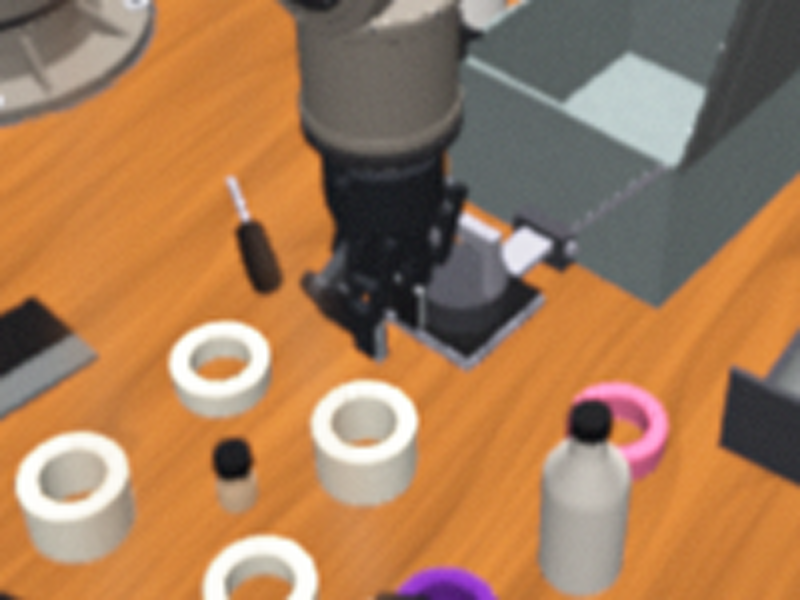

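play_rows([
  {"grip":0.35,"travel":[0.06,0,0],"twist":[0,0,0]},
  {"grip":0.35,"travel":[0.12,0,0],"twist":[0,0,0]},
  {"grip":0.35,"travel":[0.16,0,0],"twist":[0,0,0]},
  {"grip":0.35,"travel":[0.18,0,0],"twist":[0,0,0]},
  {"grip":0.35,"travel":[0.18,0,0],"twist":[0,0,0]},
  {"grip":0.35,"travel":[0.18,0,0],"twist":[0,0,0]},
  {"grip":0,"travel":[0.18,0,0],"twist":[0,0,0]},
  {"grip":0,"travel":[0.18,0,0],"twist":[0,0,0]},
  {"grip":0,"travel":[0.18,0,0],"twist":[0,0,0]},
  {"grip":0,"travel":[0.18,0,0],"twist":[0,0,0]},
  {"grip":0,"travel":[0.18,0,0],"twist":[0,0,0]},
  {"grip":0,"travel":[0.18,0,0],"twist":[0,0,0]},
])

```text
time: 9.8
eef_pos: [591.8, -184.2, 15.1]
ee_rot: [1.335, 1.565, -0.333]
ft_force: [-0.6, 1.2, 7.1]
finger_gap: 12.7
```

```bash
python3 plan.py 589,-184,250,84.4
python3 - <<'E'
from h import *
c=arm.camera("scene");save(c,"s12.png",(130,150,330,300))
E
```

```text
t 9.8 pos [ 591.8 -184.2   15.1] jaw -95.6 xdown [ 0.005 -0.002 -1.   ] gap 12.7 F [-0.6  1.2  7.1] q [ 0.23  0.59 -0.04  1.88  0.04  0.66 -1.5 ]
(589.0, -184.0, 250.0, 84.4) travel [-0.47, -0.003, 0.001] twist [0.0, 0.001, -0.003]
```

View pics/s12.png

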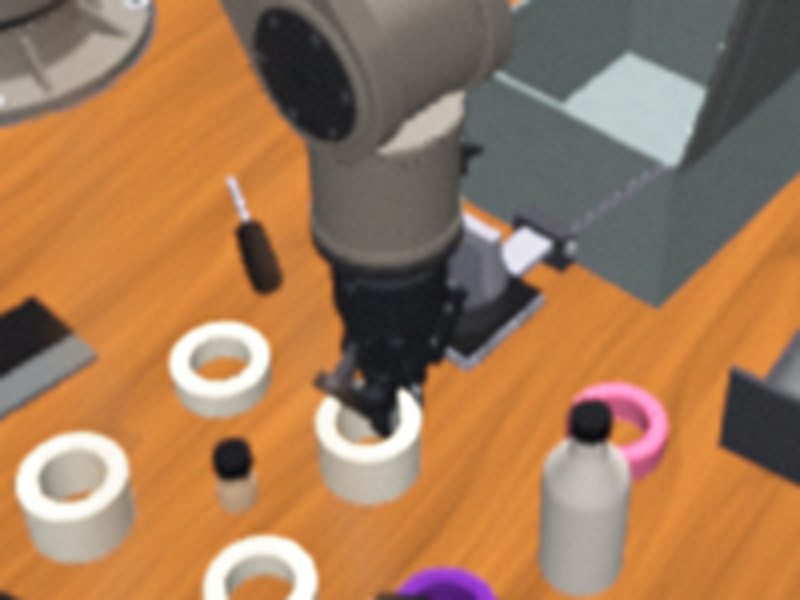

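play_rows([
  {"grip":0,"travel":[-0.06,0,0],"twist":[0,0,0]},
  {"grip":0,"travel":[-0.14,0,0],"twist":[0,0,0]},
  {"grip":0,"travel":[-0.22,0,0],"twist":[0,0,0]},
  {"grip":0,"travel":[-0.3,0,0],"twist":[0,0,0]},
  {"grip":0,"travel":[-0.38,0,0],"twist":[0,0,0]},
  {"grip":0,"travel":[-0.46,0,0],"twist":[0,0,0]},
  {"grip":0,"travel":[-0.47,0,0],"twist":[0,0,0]},
  {"grip":0,"travel":[-0.47,0,0],"twist":[0,0,0]},
])

```text
time: 10.52
eef_pos: [592.0, -184.1, 254.8]
ee_rot: [1.402, 1.558, -0.266]
ft_force: [0.5, 0.2, -1.7]
finger_gap: 12.7
```

```bash
python3 plan.py 620,114,240,84.4 620,114,60,84.4
```

```text
t 10.52 pos [ 592.  -184.1  254.8] jaw -95.6 xdown [ 0.012 -0.003 -1.   ] gap 12.7 F [ 0.5  0.2 -1.7] q [ 0.23  0.31 -0.04  1.71  0.02  1.1  -1.48]
(620.0, 114.0, 240.0, 84.4) travel [0.028, -0.003, -0.599] twist [0.0, 0.001, -0.008]
(620.0, 114.0, 60.0, 84.4) travel [0.388, -0.007, -0.6] twist [0.0, 0.001, -0.008]
```

play_rows([
  {"grip":0,"travel":[0,0,-0.08],"twist":[0,0,0]},
  {"grip":0,"travel":[0,0,-0.16],"twist":[0,0,0]},
  {"grip":0,"travel":[0.01,0,-0.24],"twist":[0,0,0]},
  {"grip":0,"travel":[0.01,0,-0.32],"twist":[0,0,0]},
  {"grip":0,"travel":[0.02,0,-0.4],"twist":[0,0,-0.004]},
  {"grip":0,"travel":[0.02,0,-0.48],"twist":[0,0,-0.008]},
  {"grip":0,"travel":[0.02,0,-0.56],"twist":[0,0,-0.008]},
  {"grip":0,"travel":[0.03,-0.003,-0.6],"twist":[0,0,-0.008]},
  {"grip":0,"travel":[0.03,-0.003,-0.6],"twist":[0,0,-0.008]},
  {"grip":0,"travel":[0.03,-0.003,-0.6],"twist":[0,0,-0.008]},
])

```text
time: 11.35
eef_pos: [619.0, 116.0, 237.9]
ee_rot: [-0.674, 1.568, -2.339]
ft_force: [-0.4, -1.1, -0.9]
finger_gap: 13.2
```

```bash
python3 plan.py 620,114,240,84.4 620,114,60,84.4;python3 - <<'E'
from h import *
c=arm.camera("scene");save(c,"s13.png",(170,0,420,190))
c=arm.camera("top");save(c,"t13.png",(100,60,350,240))
E
```

```text
t 11.35 pos [619.  116.  237.9] jaw -95.4 xdown [-0.002 -0.002 -1.   ] gap 13.2 F [-0.4 -1.1 -0.9] q [-0.16  0.36 -0.17  1.69  0.07  1.1  -2.01]
(620.0, 114.0, 240.0, 84.4) travel [-0.004, 0.002, 0.004] twist [0.002, 0.002, 0.001]
(620.0, 114.0, 60.0, 84.4) travel [0.356, 0.003, 0.003] twist [0.002, 0.002, 0.001]
```

View pics/s13.png

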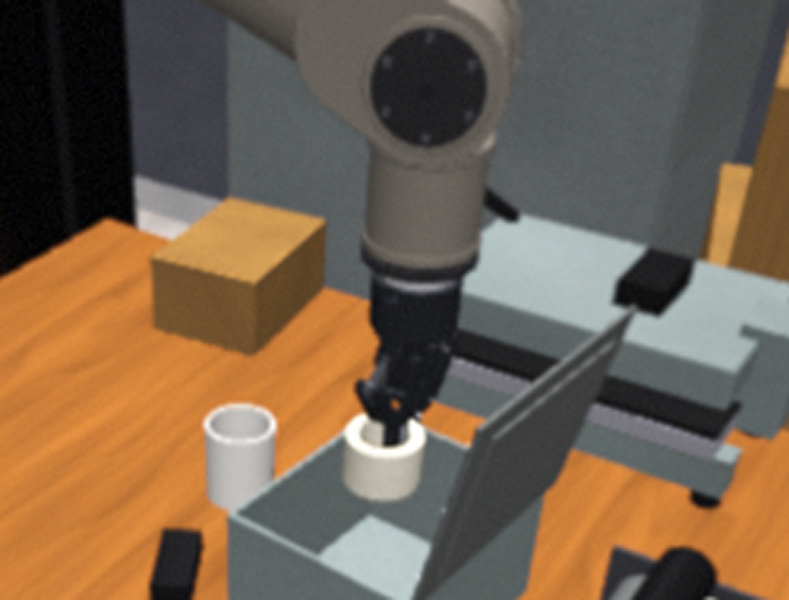

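View pics/t13.png

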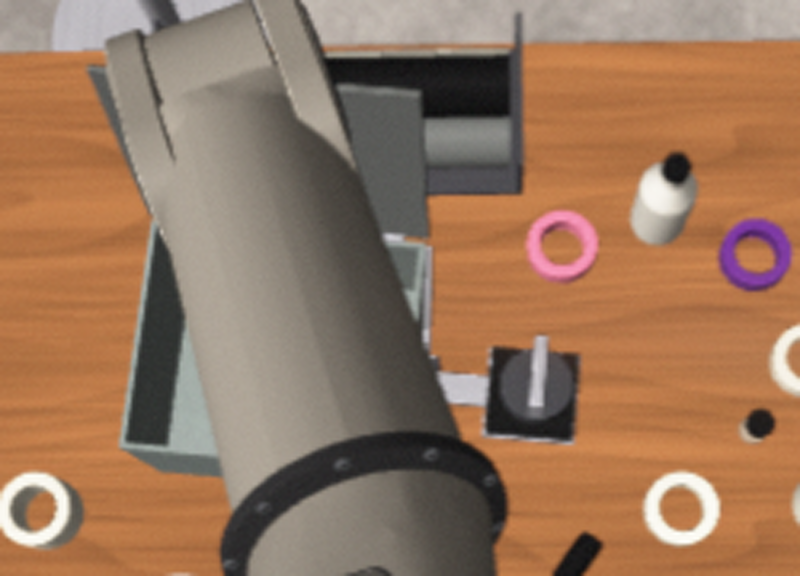

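play_rows([
  {"grip":0,"travel":[0.06,0.002,0.004],"twist":[0.002,0,0]},
  {"grip":0,"travel":[0.12,0.002,0.004],"twist":[0.002,0,0]},
  {"grip":0,"travel":[0.18,0.002,0.004],"twist":[0.002,0,0]},
  {"grip":0,"travel":[0.24,0.002,0.004],"twist":[0.002,0,0]},
  {"grip":0,"travel":[0.28,0.002,0.004],"twist":[0.002,0,0]},
  {"grip":0,"travel":[0.28,0.002,0.004],"twist":[0.002,0,0]},
])

```text
time: 11.95
eef_pos: [617.8, 108.5, 94.4]
ee_rot: [-0.869, 1.562, -2.543]
ft_force: [-1.1, -0.4, -1.3]
finger_gap: 12.7
```

```bash
python3 plan.py 620,114,45,84.4;python3 - <<'E'
from h import *
c=arm.camera("scene");save(c,"s14.png",(170,0,420,190))
E
```

```text
t 11.95 pos [617.8 108.5  94.4] jaw -95.9 xdown [-0.007 -0.005 -1.   ] gap 12.7 F [-1.1 -0.4 -1.3] q [-0.16  0.5  -0.16  1.81  0.1   0.84 -2.04]
(620.0, 114.0, 45.0, 84.4) travel [0.099, 0.004, -0.012] twist [-0.004, 0.004, 0.004]
```

View pics/s14.png

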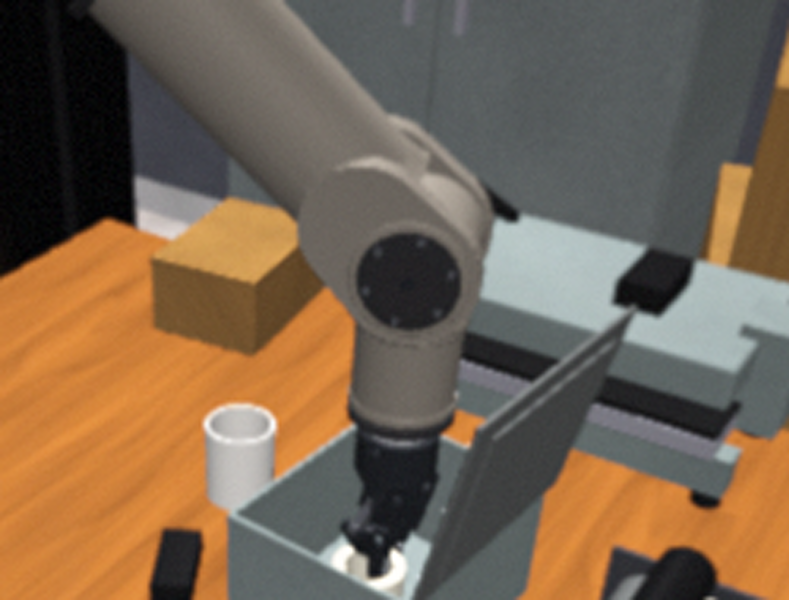

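play_rows([
  {"grip":0,"travel":[0.05,0.004,-0.01],"twist":[0,0,0]},
  {"grip":0,"travel":[0.1,0.004,-0.01],"twist":[0,0,0]},
  {"grip":0,"travel":[0.1,0.004,-0.01],"twist":[0,0,0]},
  {"grip":0.3,"travel":[0.1,0.004,-0.01],"twist":[0,0,0]},
  {"grip":0.35,"travel":[0.1,0.004,-0.01],"twist":[0,0,0]},
  {"grip":0.35,"travel":[0.1,0.004,-0.01],"twist":[0,0,0]},
  {"grip":0.35,"travel":[0.05,0.004,-0.01],"twist":[0,0,0]},
  {"grip":0.35,"travel":[-0.03,0.004,-0.01],"twist":[0,0,0]},
  {"grip":0.35,"travel":[-0.11,0.004,-0.01],"twist":[0,0,0]},
  {"grip":0.35,"travel":[-0.19,0.004,-0.01],"twist":[0,0,0]},
  {"grip":0.35,"travel":[-0.25,0.004,-0.01],"twist":[0,0,0]},
  {"grip":0.35,"travel":[-0.25,0.004,-0.01],"twist":[0,0,0]},
])

```text
time: 13.0
eef_pos: [625.2, 115.1, 231.0]
ee_rot: [1.452, 1.564, -0.222]
ft_force: [1.5, -0.3, -0.1]
finger_gap: 30.0
```

```bash
python3 plan.py ;python3 - <<'E'
from h import *
c=arm.camera("scene");save(c,"s15.png",(130,60,370,240))
c=arm.camera("top")
for m,st in rolls(c):
    if 290<st[0]<380 or st[0]<110:
        print(st[:4],[fitcyl(c,m,35,0,h)[0].round(1).tolist() for h in (48,25)])
E
```

```text
t 13.0 pos [625.2 115.1 231. ] jaw -95.9 xdown [ 0.007 -0.001 -1.   ] gap 30.0 F [ 1.5 -0.3 -0.1] q [-0.16  0.37 -0.17  1.69  0.07  1.08 -2.02]
[297 112  18  24] [[757.2, -195.6], [761.9, -197.3]]
[341 161  23  23] [[596.0, -337.3], [599.1, -340.6]]
[348 205  26  24] [[456.0, -355.9], [457.6, -359.5]]
[ 99 207  23  24] [[459.2, 415.7], [460.8, 420.3]]
[301 207  24  23] [[452.1, -207.7], [453.8, -209.7]]
[  0 249   8  65] [[285.7, 743.3], [285.5, 751.1]]
```

View pics/s15.png

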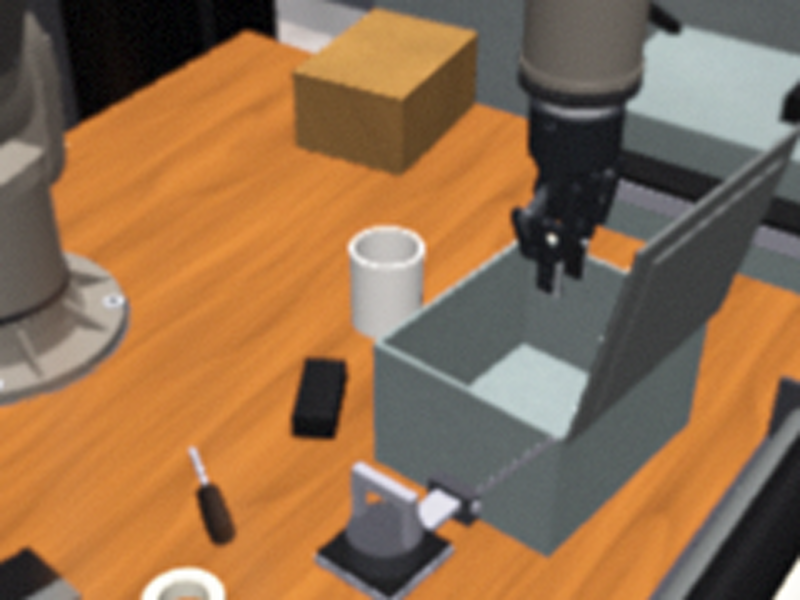

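Run:
```python
from h import *
c=arm.camera("top")
for m,st in rolls(c):
    if st[0]<110 and st[0]>50:
        print(fitcyl(c,m,35,47.5,48)[:3],fitcyl(c,m,35,24.5,25)[:3])
for d in arm.cut_out("roll1_center",c)+arm.cut_out("roll4_center",c): print(d["p"],d["bbox"])
save(c,"t16.png",(80,180,200,270))
```

```text
(array([456.16768587, 408.12380214]), 443.0, 408.55934397655074) (array([458.99730894, 416.37592266]), 443.0, 393.54387213510927)
0.64 [349.4, 207.2, 372.8, 229.3]
0.45 [327.3, 188.2, 342.9, 197.1]
0.7 [302.1, 205.9, 323.4, 232.0]
```

View pics/t16.png

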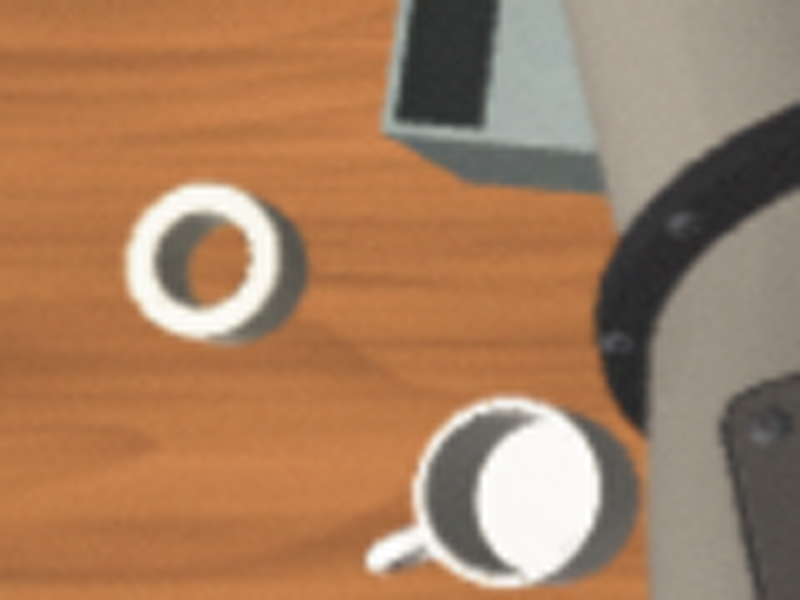

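```bash
python3 plan.py 475,386,250,-50 475,386,100,-50 475,386,12,-50
```

```text
t 13.25 pos [621.7 114.3 221.7] jaw -95.9 xdown [-0.005 -0.004 -1.   ] gap 29.7 F [-0.1  0.5 -0.8] q [-0.16  0.37 -0.17  1.7   0.07  1.08 -2.02]
(475.0, 386.0, 250.0, -50.0) travel [-0.057, -0.348, -0.51] twist [-0.51, 0.002, 0.004]
(475.0, 386.0, 100.0, -50.0) travel [0.243, -0.347, -0.512] twist [-0.51, 0.002, 0.004]
(475.0, 386.0, 12.0, -50.0) travel [0.418, -0.346, -0.512] twist [-0.51, 0.002, 0.004]
```

play_rows([
  {"grip":0.35,"travel":[-0.04,-0.05,-0.07],"twist":[-0.07,0,0]},
  {"grip":0.35,"travel":[-0.05,-0.1,-0.14],"twist":[-0.14,0,0]},
  {"grip":0.35,"travel":[-0.05,-0.15,-0.21],"twist":[-0.21,0,0]},
  {"grip":0.35,"travel":[-0.05,-0.2,-0.28],"twist":[-0.28,0,0]},
  {"grip":0.35,"travel":[-0.05,-0.25,-0.36],"twist":[-0.36,0,0]},
  {"grip":0.35,"travel":[-0.05,-0.3,-0.44],"twist":[-0.43,0,0]},
  {"grip":0.35,"travel":[-0.05,-0.347,-0.51],"twist":[-0.51,0.002,0.004]},
  {"grip":0.35,"travel":[0,-0.347,-0.511],"twist":[-0.51,0.002,0.004]},
  {"grip":0.35,"travel":[0.07,-0.347,-0.511],"twist":[-0.51,0.002,0.004]},
  {"grip":0.35,"travel":[0.14,-0.347,-0.511],"twist":[-0.51,0.002,0.004]},
  {"grip":0.35,"travel":[0.2,-0.347,-0.511],"twist":[-0.51,0.002,0.004]},
  {"grip":0.35,"travel":[0.2,-0.347,-0.511],"twist":[-0.51,0.002,0.004]},
])

```text
time: 14.25
eef_pos: [472.0, 383.2, 114.8]
ee_rot: [-1.637, 1.561, -2.51]
ft_force: [-1.4, -0.4, -0.9]
finger_gap: 29.9
```

```bash
python3 plan.py 475,386,12,-50;  python3 - <<'E'
from h import *
c=arm.camera("scene");save(c,"s17.png",(150,0,350,150))
E
```

```text
t 14.25 pos [472.  383.2 114.8] jaw -50.0 xdown [-0.008 -0.006 -1.   ] gap 29.9 F [-1.4 -0.4 -0.9] q [-0.47  0.48 -0.4   1.83  0.23  0.89 -1.86]
(475.0, 386.0, 12.0, -50.0) travel [0.206, 0.01, -0.0] twist [0.0, -0.0, 0.006]
```

View pics/s17.png

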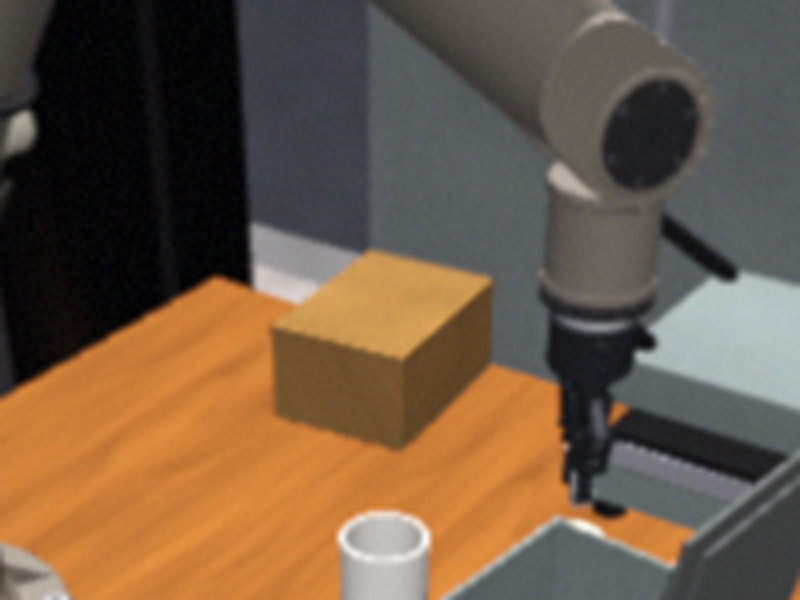

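play_rows([
  {"grip":0.35,"travel":[0.06,0.01,0],"twist":[0,0,0.006]},
  {"grip":0.35,"travel":[0.12,0.01,0],"twist":[0,0,0.006]},
  {"grip":0.35,"travel":[0.18,0.01,0],"twist":[0,0,0.006]},
  {"grip":0.35,"travel":[0.206,0.01,0],"twist":[0,0,0.006]},
  {"grip":0.35,"travel":[0.206,0.01,0],"twist":[0,0,0.006]},
  {"grip":0.35,"travel":[0.206,0.01,0],"twist":[0,0,0.006]},
  {"grip":0,"travel":[0.206,0.01,0],"twist":[0,0,0.006]},
  {"grip":0,"travel":[0.206,0.01,0],"twist":[0,0,0.006]},
  {"grip":0,"travel":[0.206,0.01,0],"twist":[0,0,0.006]},
  {"grip":0,"travel":[0.206,0.01,0],"twist":[0,0,0.006]},
  {"grip":0,"travel":[0.206,0.01,0],"twist":[0,0,0.006]},
  {"grip":0,"travel":[0.206,0.01,0],"twist":[0,0,0.006]},
])

```text
time: 15.3
eef_pos: [477.6, 388.1, 17.5]
ee_rot: [1.674, 1.565, 0.801]
ft_force: [-0.2, -0.7, 7.7]
finger_gap: 12.6
```

```bash
python3 plan.py 475,386,260,-50;  python3 - <<'E'
from h import *
c=arm.camera("top");save(c,"t17.png",(60,150,240,285))
E
```

```text
t 15.3 pos [477.6 388.1  17.5] jaw -50.0 xdown [ 0.004  0.004 -1.   ] gap 12.6 F [-0.2 -0.7  7.7] q [-0.51  0.61 -0.36  1.88  0.31  0.7  -1.92]
(475.0, 386.0, 260.0, -50.0) travel [-0.485, -0.004, -0.0] twist [-0.0, -0.0, -0.004]
```

View pics/t17.png

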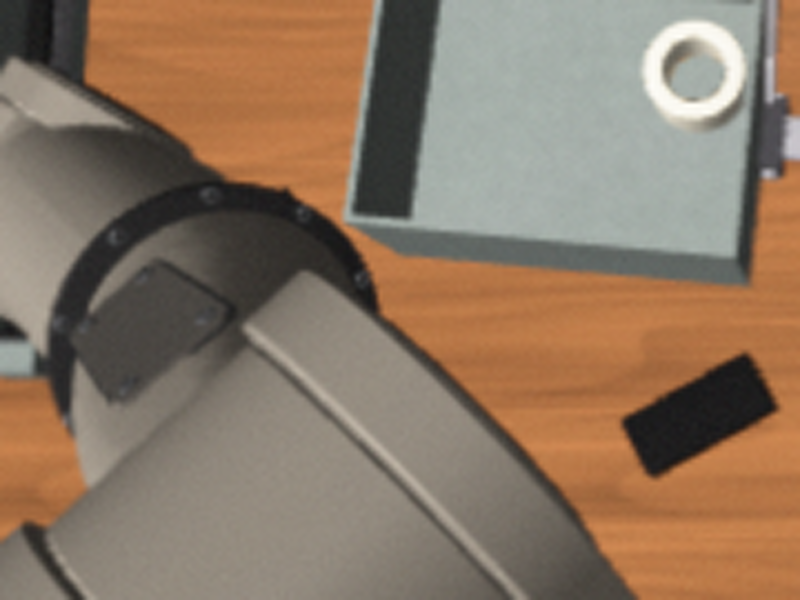

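play_rows([
  {"grip":0,"travel":[-0.06,0,0],"twist":[0,0,0]},
  {"grip":0,"travel":[-0.14,0,0],"twist":[0,0,0]},
  {"grip":0,"travel":[-0.22,0,0],"twist":[0,0,0]},
  {"grip":0,"travel":[-0.3,0,0],"twist":[0,0,0]},
  {"grip":0,"travel":[-0.38,0,0],"twist":[0,0,0]},
  {"grip":0,"travel":[-0.46,0,0],"twist":[0,0,0]},
  {"grip":0,"travel":[-0.48,0,0],"twist":[0,0,0]},
  {"grip":0,"travel":[-0.48,0,0],"twist":[0,0,0]},
])

```text
time: 16.02
eef_pos: [477.7, 388.3, 263.1]
ee_rot: [1.582, 1.557, 0.709]
ft_force: [0.2, 0.3, -1.6]
finger_gap: 12.2
```

```bash
python3 plan.py 589,209.5,250,-95.6;  python3 - <<'E'
from h import *
c=arm.camera("scene");save(c,"s18.png",(150,0,350,150))
E
```

```text
t 16.02 pos [477.7 388.3 263.1] jaw -50.0 xdown [ 0.011  0.009 -1.   ] gap 12.2 F [ 0.2  0.3 -1.6] q [-0.44  0.33 -0.44  1.7   0.15  1.14 -1.79]
(589.0, 209.5, 250.0, -95.6) travel [0.025, -0.06, 0.417] twist [0.507, -0.004, -0.008]
```

View pics/s18.png

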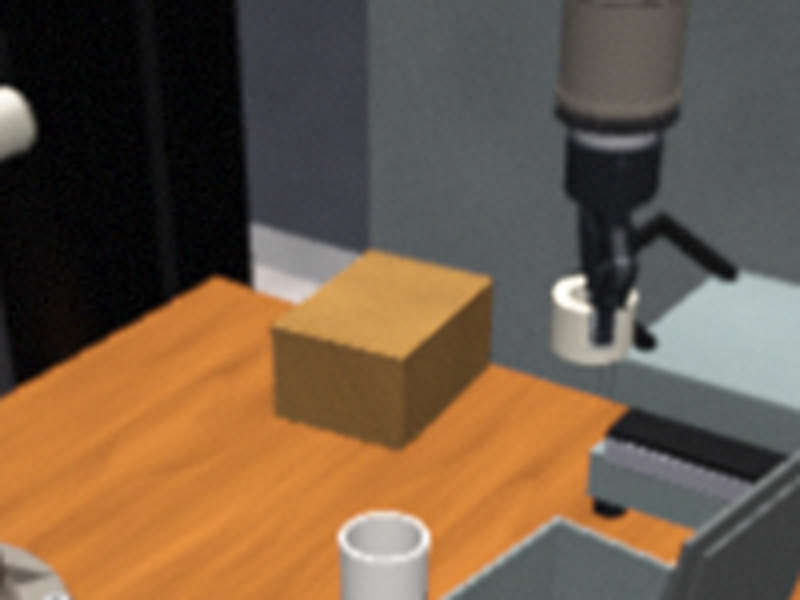

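play_rows([
  {"grip":0,"travel":[0,-0.01,0.06],"twist":[0.07,0,0]},
  {"grip":0,"travel":[0,-0.02,0.12],"twist":[0.14,0,0]},
  {"grip":0,"travel":[0,-0.03,0.18],"twist":[0.21,0,0]},
  {"grip":0,"travel":[0,-0.04,0.24],"twist":[0.28,0,0]},
  {"grip":0,"travel":[0.01,-0.05,0.3],"twist":[0.36,-0.002,-0.004]},
  {"grip":0,"travel":[0.02,-0.055,0.36],"twist":[0.43,-0.004,-0.008]},
  {"grip":0,"travel":[0.025,-0.06,0.417],"twist":[0.507,-0.004,-0.008]},
  {"grip":0,"travel":[0.025,-0.06,0.417],"twist":[0.507,-0.004,-0.008]},
  {"grip":0,"travel":[0.025,-0.06,0.417],"twist":[0.507,-0.004,-0.008]},
  {"grip":0,"travel":[0.025,-0.06,0.417],"twist":[0.507,-0.004,-0.008]},
])

```text
time: 16.9
eef_pos: [587.5, 208.9, 246.6]
ee_rot: [-0.794, 1.567, -2.461]
ft_force: [-0.8, 0.2, -1.5]
finger_gap: 12.7
```

```bash
python3 plan.py 589,209.5,45,-95.6 589,209.5,250,-95.6;  python3 - <<'E'
from h import *
c=arm.camera("scene");save(c,"s19.png",(150,0,400,190))
E
```

```text
t 16.9 pos [587.5 208.9 246.6] jaw -95.6 xdown [-0.003 -0.003 -1.   ] gap 12.7 F [-0.8  0.2 -1.5] q [-0.27  0.34 -0.22  1.69  0.08  1.12 -2.18]
(589.0, 209.5, 45.0, -95.6) travel [0.403, 0.004, -0.003] twist [0.0, 0.002, 0.002]
(589.0, 209.5, 250.0, -95.6) travel [-0.007, 0.003, -0.001] twist [0.0, 0.002, 0.002]
```

View pics/s19.png

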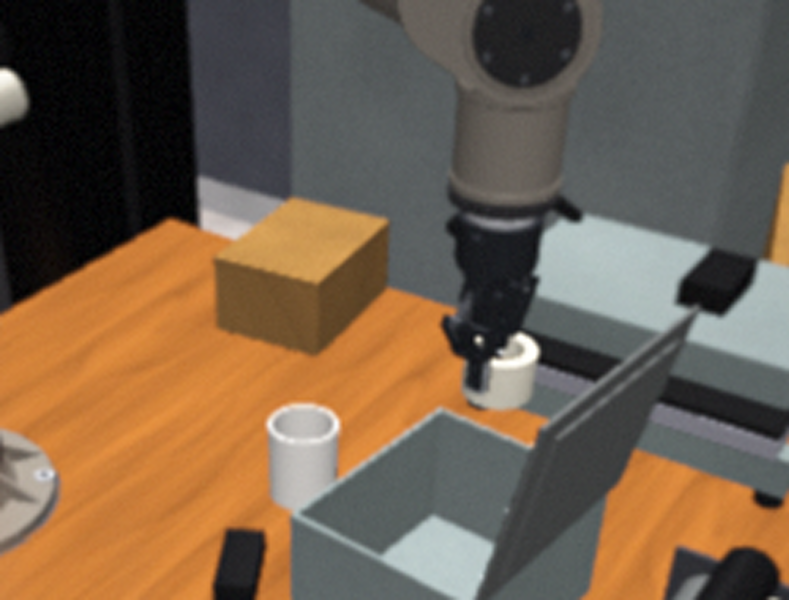

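play_rows([
  {"grip":0,"travel":[0.06,0.003,0],"twist":[0,0,0]},
  {"grip":0,"travel":[0.12,0.003,0],"twist":[0,0,0]},
  {"grip":0,"travel":[0.18,0.004,0],"twist":[0,0,0]},
  {"grip":0,"travel":[0.24,0.004,0],"twist":[0,0,0]},
  {"grip":0,"travel":[0.3,0.004,0],"twist":[0,0,0]},
  {"grip":0,"travel":[0.36,0.004,0],"twist":[0,0,0]},
  {"grip":0,"travel":[0.4,0.004,0],"twist":[0,0,0]},
  {"grip":0,"travel":[0.4,0.004,0],"twist":[0,0,0]},
  {"grip":0,"travel":[0.4,0.004,0],"twist":[0,0,0]},
  {"grip":0.3,"travel":[0.4,0.004,0],"twist":[0,0,0]},
  {"grip":0.35,"travel":[0.4,0.004,0],"twist":[0,0,0]},
  {"grip":0.35,"travel":[0.4,0.004,0],"twist":[0,0,0]},
])

```text
time: 17.95
eef_pos: [589.6, 209.3, 48.7]
ee_rot: [-0.247, 1.569, -1.914]
ft_force: [-0.6, 0.3, 0.1]
finger_gap: 29.7
```

play_rows([
  {"grip":0.35,"travel":[-0.06,0,0],"twist":[0,0,0]},
  {"grip":0.35,"travel":[-0.14,0,0],"twist":[0,0,0]},
  {"grip":0.35,"travel":[-0.22,0,0],"twist":[0,0,0]},
  {"grip":0.35,"travel":[-0.3,0,0],"twist":[0,0,0]},
  {"grip":0.35,"travel":[-0.36,0,0],"twist":[0,0,0]},
  {"grip":0.35,"travel":[-0.36,0,0],"twist":[0,0,0]},
  {"grip":0.35,"travel":[-0.36,0,0],"twist":[0,0,0]},
])

```text
time: 18.53
eef_pos: [590.7, 210.0, 232.1]
ee_rot: [1.774, 1.566, 0.107]
ft_force: [-0.3, 0.2, -1.6]
finger_gap: 29.7
```

```bash
python3 plan.py 480,-207,250,-95.6;  python3 - <<'E'
from h import *
c=arm.camera("scene");save(c,"s20.png",(150,0,400,190))
c=arm.camera("top");save(c,"t20.png",(80,110,400,290))
for m,st in rolls(c):
    if 290<st[0]<380 or st[0]<110:
        print(st[:4],[fitcyl(c,m,35,0,h)[0].round(1).tolist() for h in (48,25)])
E
```

```text
t 18.53 pos [590.7 210.  232.1] jaw -95.5 xdown [ 0.005  0.    -1.   ] gap 29.7 F [-0.3  0.2 -1.6] q [-0.27  0.36 -0.22  1.71  0.09  1.08 -2.19]
(480.0, -207.0, 250.0, -95.6) travel [-0.037, -0.14, 0.851] twist [0.001, -0.001, -0.003]
[297 111  18  25] [[757.9, -195.7], [762.6, -197.4]]
[341 161  23  23] [[595.9, -337.2], [598.9, -340.5]]
[348 205  26  24] [[456.1, -355.9], [457.7, -359.4]]
[301 207  24  23] [[452.1, -207.7], [453.8, -209.7]]
[  0 249   8  65] [[285.4, 743.2], [285.2, 751.0]]
```

View pics/t20.png

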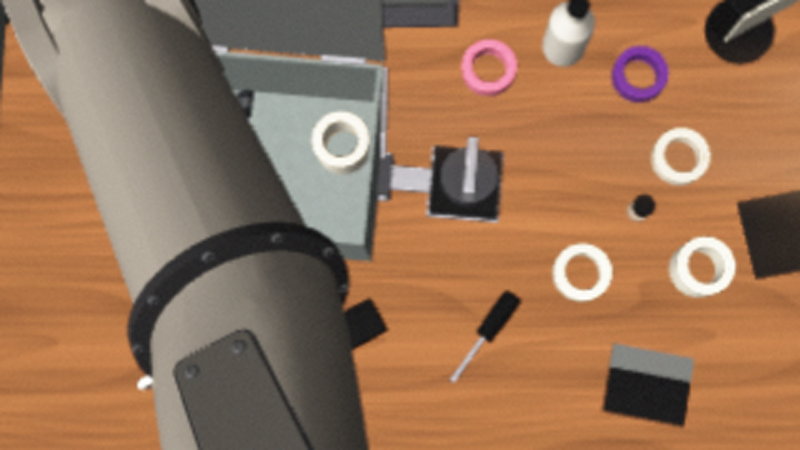

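View pics/s20.png

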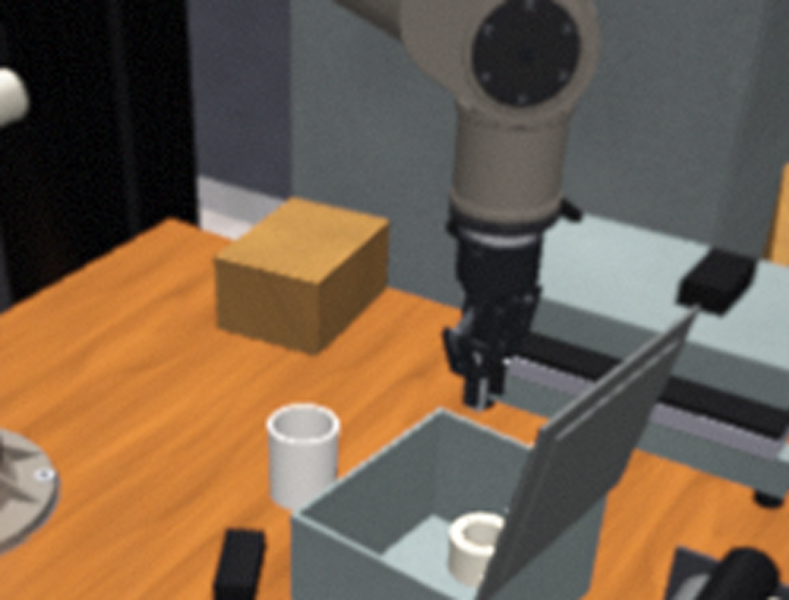

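```bash
python3 plan.py 456,-180.5,250,-95.6 456,-180.5,90,-95.6
```

```text
t 18.63 pos [589.5 209.4 229. ] jaw -95.5 xdown [-0.    -0.001 -1.   ] gap 30.0 F [ 0.3 -0.3  0.1] q [-0.27  0.36 -0.22  1.71  0.09  1.08 -2.19]
(456.0, -180.5, 250.0, -95.6) travel [-0.041, -0.191, 0.802] twist [0.001, 0.001, -0.0]
(456.0, -180.5, 90.0, -95.6) travel [0.279, -0.191, 0.801] twist [0.001, 0.001, -0.0]
```

play_rows([
  {"grip":0.35,"travel":[-0.03,-0.02,0.08],"twist":[0,0,0]},
  {"grip":0.35,"travel":[-0.04,-0.04,0.16],"twist":[0,0,0]},
  {"grip":0.35,"travel":[-0.04,-0.06,0.24],"twist":[0,0,0]},
  {"grip":0.35,"travel":[-0.04,-0.08,0.32],"twist":[0,0,0]},
  {"grip":0.35,"travel":[-0.04,-0.1,0.4],"twist":[0,0,0]},
  {"grip":0.35,"travel":[-0.04,-0.12,0.48],"twist":[0,0,0]},
  {"grip":0.35,"travel":[-0.04,-0.14,0.56],"twist":[0,0,0]},
  {"grip":0.35,"travel":[-0.04,-0.16,0.64],"twist":[0,0,0]},
  {"grip":0.35,"travel":[-0.04,-0.175,0.72],"twist":[0,0,0]},
  {"grip":0.35,"travel":[-0.04,-0.191,0.8],"twist":[0,0,0]},
  {"grip":0.35,"travel":[-0.04,-0.191,0.802],"twist":[0,0,0]},
  {"grip":0.35,"travel":[-0.04,-0.191,0.802],"twist":[0,0,0]},
])

```text
time: 19.63
eef_pos: [454.7, -182.7, 248.7]
ee_rot: [-0.812, 1.569, -2.483]
ft_force: [0.7, 0.4, 0.1]
finger_gap: 29.7
```

```bash
python3 plan.py 456,-180.5,60,-95.6 456,-180.5,3,-95.6;  python3 - <<'E'
from h import *
c=arm.camera("scene")
for m,st in rolls(c):
    if 130<st[0]<280: print(st[:4],[fitcyl(c,m,35,0,h)[0].round(1).tolist() for h in (48,25)])
E
```

```text
t 19.63 pos [ 454.7 -182.7  248.7] jaw -95.7 xdown [-0.002 -0.001 -1.   ] gap 29.7 F [0.7 0.4 0.1] q [ 0.23  0.11  0.02  1.99 -0.    1.05 -1.42]
(456.0, -180.5, 60.0, -95.6) travel [0.377, 0.003, -0.005] twist [-0.002, 0.001, 0.001]
(456.0, -180.5, 3.0, -95.6) travel [0.491, 0.003, -0.005] twist [-0.002, 0.001, 0.001]
[164  63  28  11] [[-319.0, 639.1], [-337.3, 657.8]]
[235 128  55  35] [[344.4, 321.9], [335.0, 336.5]]
[172 231  26  23] [[460.4, -217.7], [452.4, -210.3]]
[266 246  30  53] [[735.7, -154.8], [731.4, -146.4]]
[134 258  28  32] [[453.3, -355.9], [445.1, -350.3]]
[181 284  28  29] [[604.1, -345.8], [598.0, -340.0]]
```

play_rows([
  {"grip":0.35,"travel":[0.08,0.003,-0.004],"twist":[0,0,0]},
  {"grip":0.35,"travel":[0.16,0.003,-0.004],"twist":[0,0,0]},
  {"grip":0.35,"travel":[0.24,0.003,-0.004],"twist":[0,0,0]},
  {"grip":0.35,"travel":[0.32,0.003,-0.004],"twist":[0,0,0]},
  {"grip":0.35,"travel":[0.39,0.003,-0.004],"twist":[0,0,0]},
  {"grip":0.35,"travel":[0.44,0.003,-0.004],"twist":[0,0,0]},
  {"grip":0.35,"travel":[0.47,0.003,-0.004],"twist":[0,0,0]},
  {"grip":0.35,"travel":[0.485,0.003,-0.004],"twist":[0,0,0]},
  {"grip":0.35,"travel":[0.489,0.003,-0.004],"twist":[0,0,0]},
  {"grip":0.35,"travel":[0.489,0.003,-0.004],"twist":[0,0,0]},
])

```text
time: 20.52
eef_pos: [456.8, -178.7, 4.1]
ee_rot: [-1.234, 1.569, -2.901]
ft_force: [-0.1, 0.5, 0.4]
finger_gap: 29.8
```

```bash
python3 plan.py;  python3 - <<'E'
from h import *
c=arm.camera("scene");save(c,"s21.png",(140,170,260,260))
E
```

```text
t 20.52 pos [ 456.8 -178.7    4.1] jaw -95.5 xdown [-0.002 -0.001 -1.   ] gap 29.8 F [-0.1  0.5  0.4] q [ 0.24  0.47  0.    2.17  0.    0.5  -1.43]
```

View pics/s21.png

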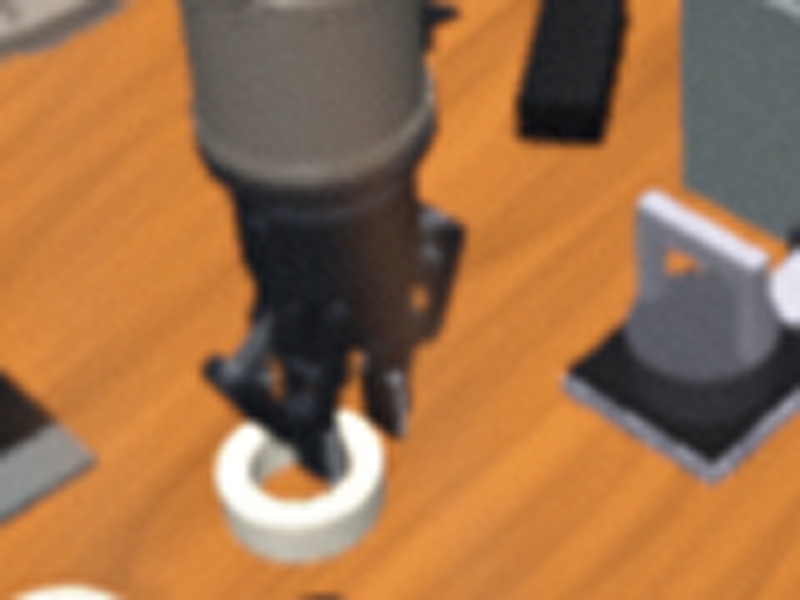

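Straddling the wall; close and lift a bit.

play_rows([
  {"grip":0,"travel":[0,0,0],"twist":[0,0,0]},
  {"grip":0,"travel":[0,0,0],"twist":[0,0,0]},
  {"grip":0,"travel":[0,0,0],"twist":[0,0,0]},
  {"grip":0,"travel":[0,0,0],"twist":[0,0,0]},
  {"grip":0,"travel":[0,0,0],"twist":[0,0,0]},
  {"grip":0,"travel":[0,0,0],"twist":[0,0,0]},
  {"grip":0,"travel":[-0.08,0,0],"twist":[0,0,0]},
  {"grip":0,"travel":[-0.16,0,0],"twist":[0,0,0]},
  {"grip":0,"travel":[-0.24,0,0],"twist":[0,0,0]},
  {"grip":0,"travel":[-0.32,0,0],"twist":[0,0,0]},
  {"grip":0,"travel":[-0.4,0,0],"twist":[0,0,0]},
  {"grip":0,"travel":[-0.48,0,0],"twist":[0,0,0]},
])

```text
time: 21.57
eef_pos: [457.0, -178.6, 248.0]
ee_rot: [0.788, 1.569, -0.88]
ft_force: [1.9, -0.5, -1.2]
finger_gap: 11.8
```

```bash
python3 plan.py 540,122,240,-95.6 ;  python3 - <<'E'
from h import *
c=arm.camera("scene");save(c,"s22.png",(140,100,300,220))
E
```

```text
t 21.57 pos [ 457.  -178.6  248. ] jaw -95.6 xdown [ 0.001 -0.001 -1.   ] gap 11.8 F [ 1.9 -0.5 -1.2] q [ 0.23  0.11  0.02  1.99 -0.    1.04 -1.43]
(540.0, 122.0, 240.0, -95.6) travel [0.015, 0.107, -0.615] twist [0.0, 0.001, -0.001]
```

View pics/s22.png

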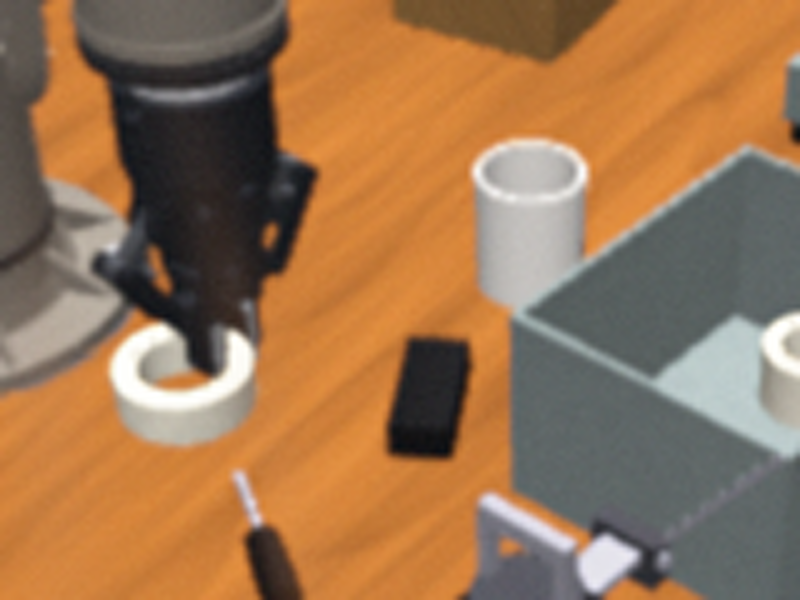

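play_rows([
  {"grip":0,"travel":[0,0.014,-0.08],"twist":[0,0,0]},
  {"grip":0,"travel":[0,0.028,-0.16],"twist":[0,0,0]},
  {"grip":0,"travel":[0,0.042,-0.24],"twist":[0,0,0]},
  {"grip":0,"travel":[0,0.056,-0.32],"twist":[0,0,0]},
  {"grip":0,"travel":[0.01,0.07,-0.4],"twist":[0,0,0]},
  {"grip":0,"travel":[0.01,0.084,-0.48],"twist":[0,0,0]},
  {"grip":0,"travel":[0.01,0.1,-0.56],"twist":[0,0,0]},
  {"grip":0,"travel":[0.015,0.107,-0.615],"twist":[0,0,0]},
  {"grip":0,"travel":[0.015,0.107,-0.615],"twist":[0,0,0]},
  {"grip":0,"travel":[0.015,0.107,-0.615],"twist":[0,0,0]},
  {"grip":0,"travel":[0.015,0.107,-0.615],"twist":[0,0,0]},
])

```text
time: 22.53
eef_pos: [543.1, 120.7, 248.2]
ee_rot: [1.323, 1.56, -0.345]
ft_force: [-0.2, -0.6, -0.3]
finger_gap: 11.8
```

```bash
python3 plan.py 540,122,40,-95.6 ;  python3 - <<'E'
from h import *
c=arm.camera("top");save(c,"t22.png",(100,100,340,280))
E
```

```text
t 22.53 pos [543.1 120.7 248.2] jaw -95.6 xdown [ 0.01  -0.004 -1.   ] gap 11.8 F [-0.2 -0.6 -0.3] q [-0.16  0.22 -0.21  1.85  0.06  1.07 -2.06]
(540.0, 122.0, 40.0, -95.6) travel [0.416, -0.011, -0.003] twist [0.0, 0.002, -0.007]
```

View pics/t22.png

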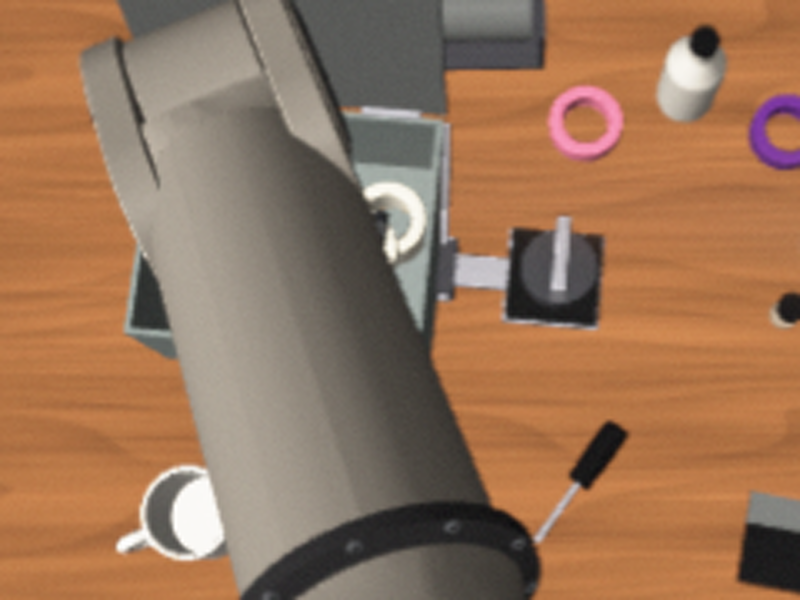

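play_rows([
  {"grip":0,"travel":[0.06,-0.008,-0.002],"twist":[0,0,-0.007]},
  {"grip":0,"travel":[0.12,-0.01,-0.002],"twist":[0,0,-0.007]},
  {"grip":0,"travel":[0.18,-0.01,-0.002],"twist":[0,0,-0.007]},
  {"grip":0,"travel":[0.24,-0.01,-0.002],"twist":[0,0,-0.007]},
  {"grip":0,"travel":[0.3,-0.01,-0.002],"twist":[0,0,-0.007]},
  {"grip":0,"travel":[0.36,-0.01,-0.002],"twist":[0,0,-0.007]},
  {"grip":0,"travel":[0.4,-0.01,-0.002],"twist":[0,0,-0.007]},
  {"grip":0,"travel":[0.41,-0.01,-0.002],"twist":[0,0,-0.007]},
  {"grip":0,"travel":[0.41,-0.01,-0.002],"twist":[0,0,-0.007]},
  {"grip":0.3,"travel":[0.41,-0.01,-0.002],"twist":[0,0,-0.007]},
  {"grip":0.35,"travel":[0.41,-0.01,-0.002],"twist":[0,0,-0.007]},
  {"grip":0.35,"travel":[0.41,-0.01,-0.002],"twist":[0,0,-0.007]},
])

```text
time: 23.58
eef_pos: [541.4, 120.9, 44.8]
ee_rot: [0.833, 1.568, -0.837]
ft_force: [1.1, 0.1, 0.1]
finger_gap: 30.0
```

play_rows([
  {"grip":0.35,"travel":[-0.06,0,0],"twist":[0,0,0]},
  {"grip":0.35,"travel":[-0.14,0,0],"twist":[0,0,0]},
  {"grip":0.35,"travel":[-0.22,0,0],"twist":[0,0,0]},
  {"grip":0.35,"travel":[-0.3,0,0],"twist":[0,0,0]},
  {"grip":0.35,"travel":[-0.38,0,0],"twist":[0,0,0]},
  {"grip":0.35,"travel":[-0.42,0,0],"twist":[0,0,0]},
  {"grip":0.35,"travel":[-0.42,0,0],"twist":[0,0,0]},
])

```text
time: 24.17
eef_pos: [543.0, 122.0, 261.3]
ee_rot: [1.685, 1.56, 0.015]
ft_force: [0.4, -0.9, -1.5]
finger_gap: 29.8
```

```bash
python3 plan.py 599,-311,250,-95.6;  python3 - <<'E'
from h import *
c=arm.camera("scene");save(c,"s23.png",(130,30,370,210))
c=arm.camera("top")
for m,st in rolls(c):
    if 290<st[0]<380 or st[0]<110:
        print(st[:4],[fitcyl(c,m,35,0,h)[0].round(1).tolist() for h in (48,25)])
E
```

```text
t 24.17 pos [543.  122.  261.3] jaw -95.7 xdown [ 0.011  0.    -1.   ] gap 29.8 F [ 0.4 -0.9 -1.5] q [-0.15  0.21 -0.22  1.84  0.06  1.09 -2.06]
(599.0, -311.0, 250.0, -95.6) travel [0.024, 0.197, 0.851] twist [-0.001, -0.001, -0.007]
[297 112  18  24] [[757.3, -195.6], [762.0, -197.3]]
[341 161  23  23] [[596.0, -337.3], [599.1, -340.6]]
[348 205  26  24] [[456.0, -355.9], [457.6, -359.5]]
[  0 249   8  65] [[286.2, 743.3], [286.0, 751.1]]
```

View pics/s23.png

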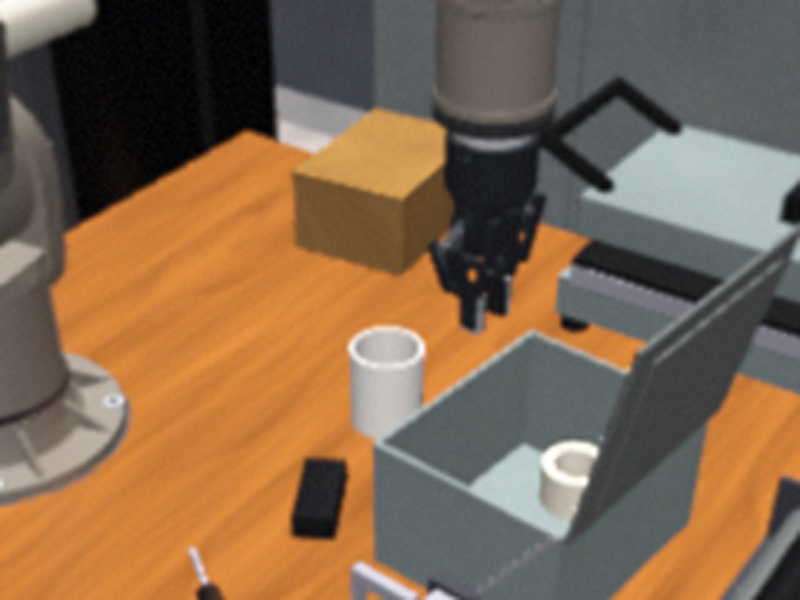

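play_rows([
  {"grip":0.35,"travel":[0,0.018,0.08],"twist":[0,0,0]},
  {"grip":0.35,"travel":[0,0.036,0.16],"twist":[0,0,0]},
  {"grip":0.35,"travel":[0,0.054,0.24],"twist":[0,0,0]},
  {"grip":0.35,"travel":[0,0.072,0.32],"twist":[0,0,-0.004]},
  {"grip":0.35,"travel":[0,0.09,0.4],"twist":[0,0,-0.007]},
  {"grip":0.35,"travel":[0.01,0.11,0.48],"twist":[0,0,-0.007]},
  {"grip":0.35,"travel":[0.01,0.13,0.56],"twist":[0,0,-0.007]},
  {"grip":0.35,"travel":[0.02,0.15,0.64],"twist":[0,0,-0.007]},
  {"grip":0.35,"travel":[0.03,0.17,0.72],"twist":[0,0,-0.007]},
  {"grip":0.35,"travel":[0.05,0.19,0.8],"twist":[0,0,-0.007]},
  {"grip":0.35,"travel":[0.07,0.201,0.851],"twist":[0,0,-0.007]},
  {"grip":0.35,"travel":[0.07,0.201,0.851],"twist":[0,0,-0.007]},
])

```text
time: 25.27
eef_pos: [596.7, -318.5, 219.0]
ee_rot: [-1.332, 1.56, -3.008]
ft_force: [-0.6, 0.4, -0.0]
finger_gap: 29.8
```

```bash
python3 plan.py 601,-311.5,3,-95.6
```

```text
t 25.27 pos [ 596.7 -318.5  219. ] jaw -96.1 xdown [-0.011 -0.001 -1.   ] gap 29.8 F [-0.6  0.4 -0. ] q [ 0.38  0.44  0.02  1.61 -0.    1.1  -1.28]
(601.0, -311.5, 3.0, -95.6) travel [0.432, 0.011, -0.016] twist [-0.005, 0.002, 0.007]
```

play_rows([
  {"grip":0.35,"travel":[0.07,0.01,-0.015],"twist":[-0.005,0.002,0.007]},
  {"grip":0.35,"travel":[0.15,0.01,-0.015],"twist":[-0.005,0.002,0.007]},
  {"grip":0.35,"travel":[0.23,0.01,-0.015],"twist":[-0.005,0.002,0.007]},
  {"grip":0.35,"travel":[0.31,0.011,-0.016],"twist":[-0.005,0.002,0.007]},
  {"grip":0.35,"travel":[0.37,0.011,-0.016],"twist":[-0.005,0.002,0.007]},
  {"grip":0.35,"travel":[0.41,0.011,-0.016],"twist":[-0.005,0.002,0.007]},
  {"grip":0.35,"travel":[0.428,0.011,-0.016],"twist":[-0.005,0.002,0.007]},
  {"grip":0.35,"travel":[0.43,0.011,-0.016],"twist":[-0.005,0.002,0.007]},
  {"grip":0.35,"travel":[0.43,0.011,-0.016],"twist":[-0.005,0.002,0.007]},
])

```text
time: 26.02
eef_pos: [600.7, -311.4, 4.1]
ee_rot: [2.759, 1.57, 1.09]
ft_force: [-0.3, 0.7, 0.8]
finger_gap: 29.5
```

```bash
python3 plan.py;  python3 - <<'E'
from h import *
c=arm.camera("scene");save(c,"s24.png",(140,210,280,315))
E
```

```text
t 26.02 pos [ 600.7 -311.4    4.1] jaw -95.6 xdown [ 0.     0.001 -1.   ] gap 29.5 F [-0.3  0.7  0.8] q [ 0.38  0.68 -0.    1.74 -0.    0.72 -1.29]
```

View pics/s24.png

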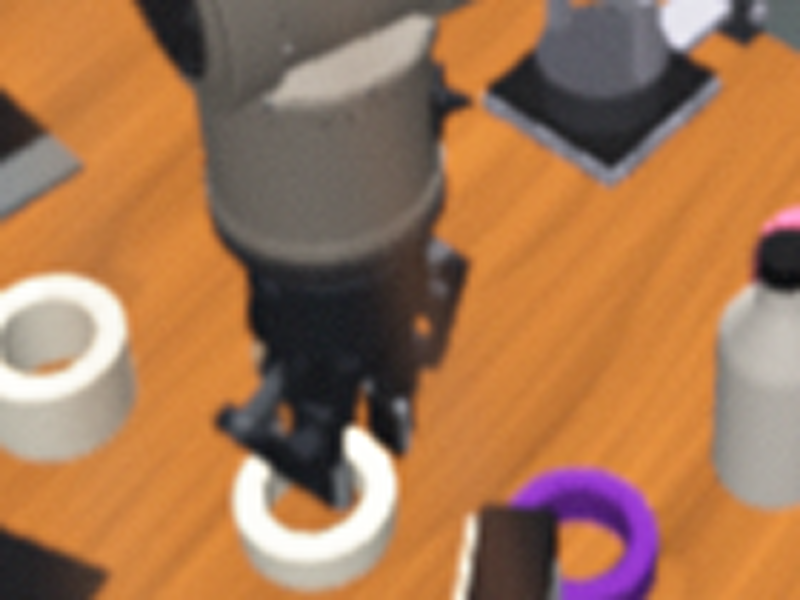

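play_rows([
  {"grip":0,"travel":[0,0,0],"twist":[0,0,0]},
  {"grip":0,"travel":[0,0,0],"twist":[0,0,0]},
  {"grip":0,"travel":[0,0,0],"twist":[0,0,0]},
  {"grip":0,"travel":[0,0,0],"twist":[0,0,0]},
  {"grip":0,"travel":[0,0,0],"twist":[0,0,0]},
  {"grip":0,"travel":[0,0,0],"twist":[0,0,0]},
  {"grip":0,"travel":[-0.08,0,0],"twist":[0,0,0]},
  {"grip":0,"travel":[-0.16,0,0],"twist":[0,0,0]},
  {"grip":0,"travel":[-0.24,0,0],"twist":[0,0,0]},
  {"grip":0,"travel":[-0.32,0,0],"twist":[0,0,0]},
  {"grip":0,"travel":[-0.4,0,0],"twist":[0,0,0]},
  {"grip":0,"travel":[-0.48,0,0],"twist":[0,0,0]},
])

```text
time: 27.07
eef_pos: [600.6, -311.7, 248.7]
ee_rot: [1.5, 1.567, -0.169]
ft_force: [1.4, 0.5, -0.4]
finger_gap: 12.0
```

```bash
python3 plan.py 625,189,245,-95.6;  python3 - <<'E'
from h import *
c=arm.camera("scene");save(c,"s25.png",(140,110,280,215))
c=arm.camera("top");save(c,"t25.png",(130,100,290,220))
E
```

```text
t 27.07 pos [ 600.6 -311.7  248.7] jaw -95.6 xdown [ 0.004 -0.001 -1.   ] gap 12.0 F [ 1.4  0.5 -0.4] q [ 0.37  0.41  0.01  1.58 -0.01  1.14 -1.28]
(625.0, 189.0, 245.0, -95.6) travel [0.007, -0.05, -1.001] twist [-0.0, 0.0, -0.002]
```

View pics/t25.png

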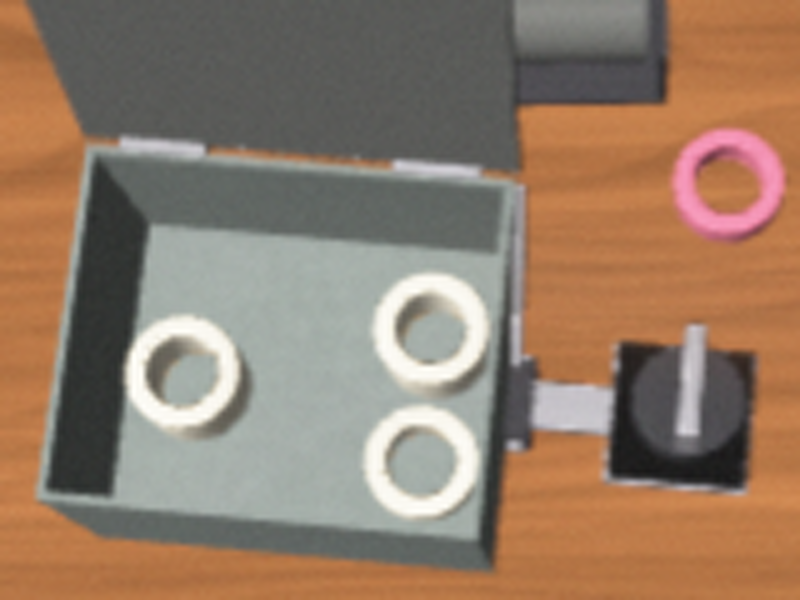

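View pics/s25.png

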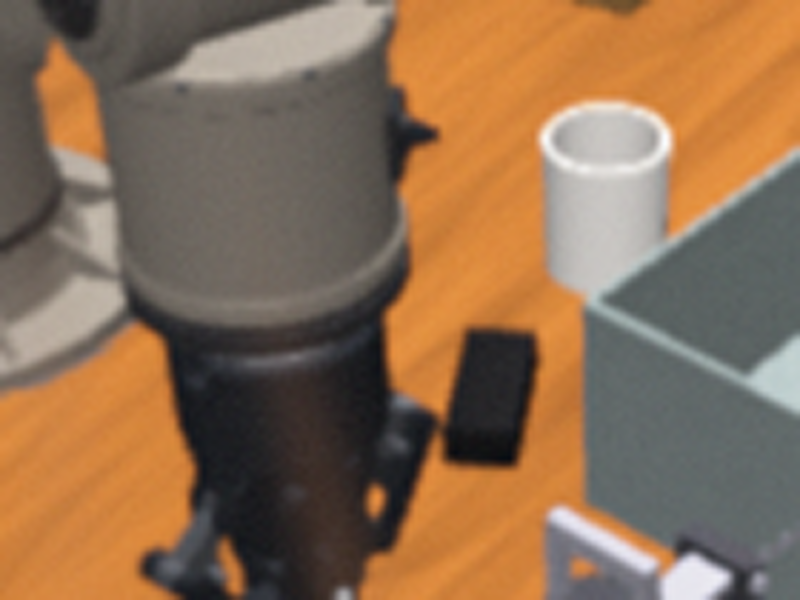

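play_rows([
  {"grip":0,"travel":[0,0,-0.08],"twist":[0,0,0]},
  {"grip":0,"travel":[0,-0.01,-0.16],"twist":[0,0,0]},
  {"grip":0,"travel":[0,-0.01,-0.24],"twist":[0,0,0]},
  {"grip":0,"travel":[0,-0.02,-0.32],"twist":[0,0,0]},
  {"grip":0,"travel":[0,-0.02,-0.4],"twist":[0,0,0]},
  {"grip":0,"travel":[0,-0.03,-0.48],"twist":[0,0,0]},
  {"grip":0,"travel":[0,-0.03,-0.56],"twist":[0,0,0]},
  {"grip":0,"travel":[0,-0.04,-0.64],"twist":[0,0,0]},
  {"grip":0,"travel":[0,-0.04,-0.72],"twist":[0,0,0]},
  {"grip":0,"travel":[0,-0.05,-0.8],"twist":[0,0,0]},
  {"grip":0,"travel":[0,-0.05,-0.88],"twist":[0,0,0]},
  {"grip":0,"travel":[0,-0.052,-0.96],"twist":[0,0,0]},
])

```text
time: 28.17
eef_pos: [624.8, 169.1, 253.5]
ee_rot: [1.408, 1.555, -0.262]
ft_force: [1.1, 0.0, 0.3]
finger_gap: 12.4
```

```bash
python3 plan.py 627,188.5,245,-95.6 627,188.5,65,-95.6
```

```text
t 28.17 pos [624.8 169.1 253.5] jaw -95.7 xdown [ 0.015 -0.004 -1.   ] gap 12.4 F [1.1 0.  0.3] q [-0.24  0.36 -0.17  1.65  0.08  1.13 -2.1 ]
(627.0, 188.5, 245.0, -95.6) travel [0.017, 0.0, -0.039] twist [-0.001, 0.002, -0.01]
(627.0, 188.5, 65.0, -95.6) travel [0.377, -0.005, -0.04] twist [-0.001, 0.002, -0.01]
```

play_rows([
  {"grip":0,"travel":[0.02,0,-0.039],"twist":[0,0,-0.01]},
  {"grip":0,"travel":[0.02,0,-0.039],"twist":[0,0,-0.01]},
  {"grip":0,"travel":[0.08,-0.003,-0.039],"twist":[0,0,-0.01]},
  {"grip":0,"travel":[0.15,-0.004,-0.039],"twist":[0,0,-0.01]},
  {"grip":0,"travel":[0.22,-0.005,-0.039],"twist":[0,0,-0.01]},
  {"grip":0,"travel":[0.29,-0.005,-0.04],"twist":[0,0,-0.01]},
  {"grip":0,"travel":[0.35,-0.005,-0.04],"twist":[0,0,-0.01]},
  {"grip":0,"travel":[0.38,-0.005,-0.04],"twist":[0,0,-0.01]},
  {"grip":0,"travel":[0.38,-0.005,-0.04],"twist":[0,0,-0.01]},
  {"grip":0.3,"travel":[0.38,-0.005,-0.04],"twist":[0,0,-0.01]},
  {"grip":0.35,"travel":[0.38,-0.005,-0.04],"twist":[0,0,-0.01]},
  {"grip":0.35,"travel":[0.38,-0.005,-0.04],"twist":[0,0,-0.01]},
])

```text
time: 29.17
eef_pos: [628.3, 188.7, 65.6]
ee_rot: [1.093, 1.568, -0.577]
ft_force: [-0.3, -0.7, 0.1]
finger_gap: 29.9
```

play_rows([
  {"grip":0.35,"travel":[-0.06,0,0],"twist":[0,0,0]},
  {"grip":0.35,"travel":[-0.14,0,0],"twist":[0,0,0]},
  {"grip":0.35,"travel":[-0.22,0,0],"twist":[0,0,0]},
  {"grip":0.35,"travel":[-0.3,0,0],"twist":[0,0,0]},
  {"grip":0.35,"travel":[-0.38,0,0],"twist":[0,0,0]},
  {"grip":0.35,"travel":[-0.38,0,0],"twist":[0,0,0]},
  {"grip":0.35,"travel":[-0.38,0,0],"twist":[0,0,0]},
])

```text
time: 29.75
eef_pos: [629.2, 189.4, 260.2]
ee_rot: [1.738, 1.562, 0.068]
ft_force: [0.3, 0.2, -1.5]
finger_gap: 29.8
```

```bash
python3 - <<'E'
from h import *
c=arm.camera("scene");save(c,"s26.png",(130,30,370,210))
for m,st in rolls(c):
    if 130<st[0]<280: print(st[:4],[fitcyl(c,m,35,0,h)[0].round(1).tolist() for h in (48,25)])
c=arm.camera("top")
for m,st in rolls(c):
    if 290<st[0]<380 or st[0]<110:
        print(st[:4],[fitcyl(c,m,35,0,h)[0].round(1).tolist() for h in (48,25)])
E
python3 plan.py 457.5,-326.5,250,-95.6
```

```text
[140  22  17  16] [[-827.4, 944.7], [-852.4, 967.5]]
[235 128  55  35] [[344.4, 321.9], [335.0, 336.5]]
[266 246  30  53] [[735.9, -154.8], [731.6, -146.4]]
[134 258  28  32] [[453.2, -356.3], [445.1, -350.7]]
[297 111  18  25] [[757.9, -195.7], [762.6, -197.4]]
[348 205  26  24] [[456.0, -355.9], [457.6, -359.4]]
[  0 249   8  65] [[285.7, 743.3], [285.5, 751.1]]
t 29.85 pos [627.7 188.9 256.3] jaw -95.7 xdown [ 0.004 -0.001 -1.   ] gap 29.8 F [-0.1  0.1 -0.9] q [-0.26  0.38 -0.18  1.62  0.08  1.15 -2.12]
(457.5, -326.5, 250.0, -95.6) travel [0.013, -0.237, 1.059] twist [-0.001, 0.001, -0.002]
```

View pics/s26.png

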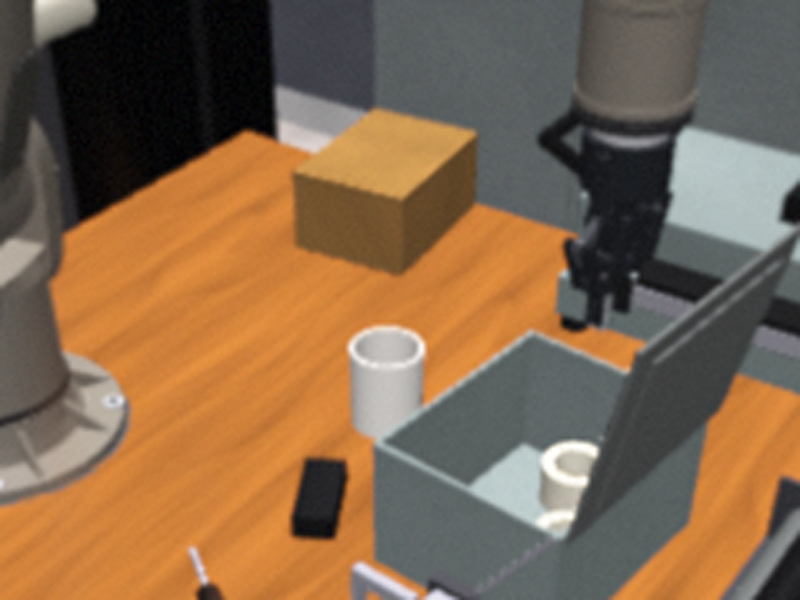

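play_rows([
  {"grip":0.35,"travel":[0,-0.018,0.08],"twist":[0,0,0]},
  {"grip":0.35,"travel":[0,-0.036,0.16],"twist":[0,0,0]},
  {"grip":0.35,"travel":[0,-0.054,0.24],"twist":[0,0,0]},
  {"grip":0.35,"travel":[0,-0.072,0.32],"twist":[0,0,0]},
  {"grip":0.35,"travel":[0,-0.09,0.4],"twist":[0,0,0]},
  {"grip":0.35,"travel":[0,-0.11,0.48],"twist":[0,0,0]},
  {"grip":0.35,"travel":[0,-0.13,0.56],"twist":[0,0,0]},
  {"grip":0.35,"travel":[0,-0.15,0.64],"twist":[0,0,0]},
  {"grip":0.35,"travel":[0,-0.17,0.72],"twist":[0,0,0]},
  {"grip":0.35,"travel":[0,-0.19,0.8],"twist":[0,0,0]},
  {"grip":0.35,"travel":[0,-0.21,0.88],"twist":[0,0,0]},
  {"grip":0.35,"travel":[0,-0.22,0.96],"twist":[0,0,0]},
])

```text
time: 30.85
eef_pos: [468.7, -279.5, 255.7]
ee_rot: [1.299, 1.568, -0.371]
ft_force: [1.4, 0.3, -0.1]
finger_gap: 29.9
```

```bash
python3 plan.py 458,-327,120,-95.6 458,-327,12,-95.6
```

```text
t 30.85 pos [ 468.7 -279.5  255.7] jaw -95.7 xdown [ 0.002 -0.001 -1.   ] gap 29.9 F [ 1.4  0.3 -0.1] q [ 0.36  0.19  0.07  1.87 -0.02  1.08 -1.23]
(458.0, -327.0, 120.0, -95.6) travel [0.271, -0.012, 0.096] twist [-0.001, 0.0, -0.001]
(458.0, -327.0, 12.0, -95.6) travel [0.487, -0.013, 0.096] twist [-0.001, 0.0, -0.001]
```

play_rows([
  {"grip":0.35,"travel":[0.02,-0.012,0.07],"twist":[0,0,0]},
  {"grip":0.35,"travel":[0.06,-0.012,0.096],"twist":[0,0,0]},
  {"grip":0.35,"travel":[0.13,-0.012,0.096],"twist":[0,0,0]},
  {"grip":0.35,"travel":[0.21,-0.012,0.096],"twist":[0,0,0]},
  {"grip":0.35,"travel":[0.29,-0.012,0.096],"twist":[0,0,0]},
  {"grip":0.35,"travel":[0.36,-0.013,0.096],"twist":[0,0,0]},
  {"grip":0.35,"travel":[0.42,-0.013,0.096],"twist":[0,0,0]},
  {"grip":0.35,"travel":[0.46,-0.013,0.096],"twist":[0,0,0]},
  {"grip":0.35,"travel":[0.485,-0.013,0.096],"twist":[0,0,0]},
  {"grip":0.35,"travel":[0.487,-0.013,0.096],"twist":[0,0,0]},
  {"grip":0.35,"travel":[0.487,-0.013,0.096],"twist":[0,0,0]},
])

```text
time: 31.77
eef_pos: [457.6, -326.7, 12.0]
ee_rot: [1.392, 1.57, -0.279]
ft_force: [-0.2, 0.4, 0.5]
finger_gap: 29.6
```

```bash
python3 plan.py;  python3 - <<'E'
from h import *
c=arm.camera("scene");save(c,"s27.png",(90,200,230,305))
E
```

```text
t 31.77 pos [ 457.6 -326.7   12. ] jaw -95.7 xdown [ 0.001 -0.    -1.   ] gap 29.6 F [-0.2  0.4  0.5] q [ 0.45  0.54  0.07  2.02 -0.07  0.59 -1.1 ]
```

View pics/s27.png

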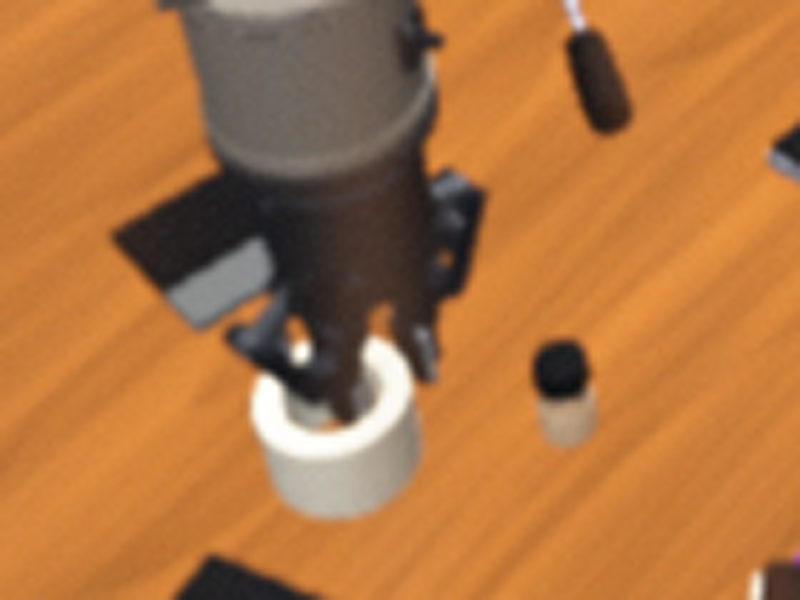

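play_rows([
  {"grip":0,"travel":[0,0,0],"twist":[0,0,0]},
  {"grip":0,"travel":[0,0,0],"twist":[0,0,0]},
  {"grip":0,"travel":[0,0,0],"twist":[0,0,0]},
  {"grip":0,"travel":[0,0,0],"twist":[0,0,0]},
  {"grip":0,"travel":[0,0,0],"twist":[0,0,0]},
  {"grip":0,"travel":[0,0,0],"twist":[0,0,0]},
  {"grip":0,"travel":[-0.08,0,0],"twist":[0,0,0]},
  {"grip":0,"travel":[-0.16,0,0],"twist":[0,0,0]},
  {"grip":0,"travel":[-0.24,0,0],"twist":[0,0,0]},
  {"grip":0,"travel":[-0.32,0,0],"twist":[0,0,0]},
  {"grip":0,"travel":[-0.4,0,0],"twist":[0,0,0]},
  {"grip":0,"travel":[-0.48,0,0],"twist":[0,0,0]},
])

```text
time: 32.82
eef_pos: [457.2, -326.7, 256.4]
ee_rot: [1.246, 1.566, -0.425]
ft_force: [0.7, -0.8, -0.3]
finger_gap: 12.3
```

```bash
python3 plan.py 547,196.5,255,-95.6;  python3 - <<'E'
from h import *
c=arm.camera("scene");save(c,"s28.png",(90,100,230,205))
c=arm.camera("top");save(c,"t28.png",(130,100,290,220))
E
```

```text
t 32.82 pos [ 457.2 -326.7  256.4] jaw -95.7 xdown [ 0.004 -0.002 -1.   ] gap 12.3 F [ 0.7 -0.8 -0.3] q [ 0.41  0.22  0.11  1.84 -0.03  1.08 -1.14]
(547.0, 196.5, 255.0, -95.6) travel [0.002, 0.075, -1.059] twist [-0.001, 0.001, -0.003]
```

View pics/t28.png

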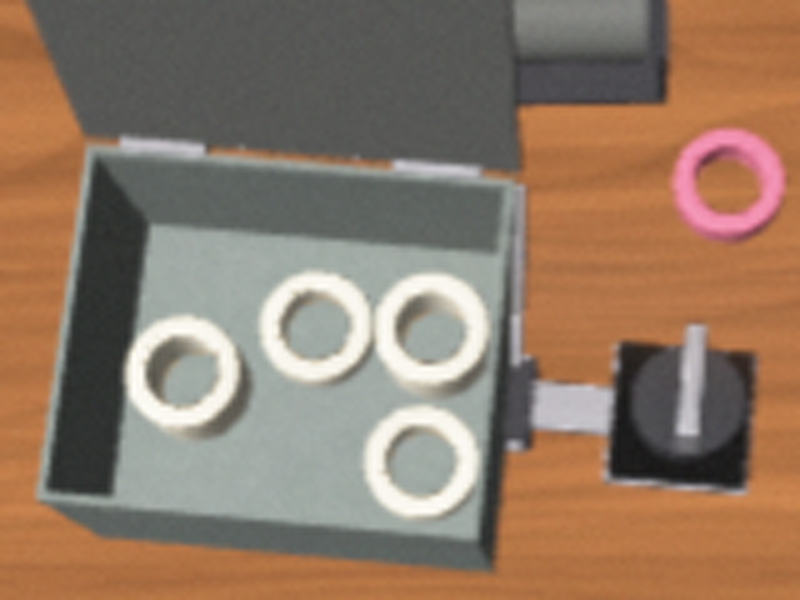

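View pics/s28.png

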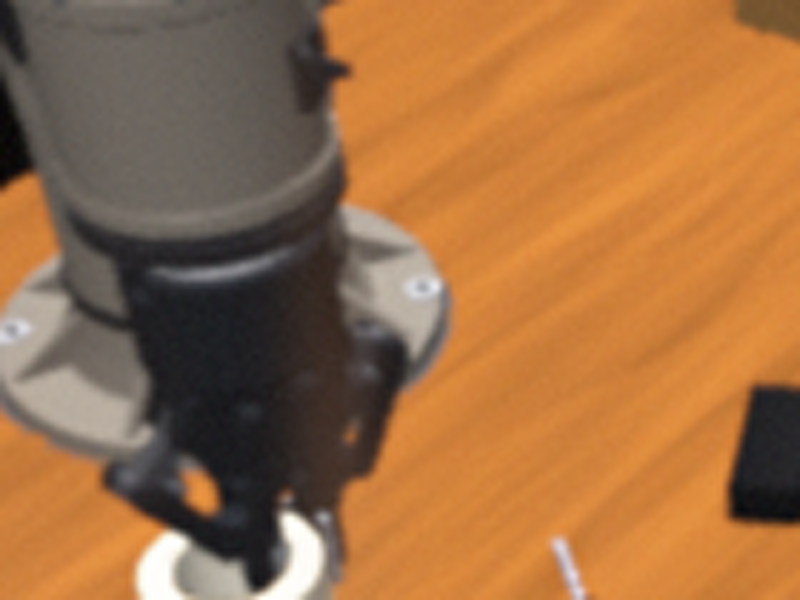

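play_rows([
  {"grip":0,"travel":[0,0.006,-0.08],"twist":[0,0,0]},
  {"grip":0,"travel":[0,0.012,-0.16],"twist":[0,0,0]},
  {"grip":0,"travel":[0,0.018,-0.24],"twist":[0,0,0]},
  {"grip":0,"travel":[0,0.024,-0.32],"twist":[0,0,0]},
  {"grip":0,"travel":[0,0.03,-0.4],"twist":[0,0,0]},
  {"grip":0,"travel":[0,0.036,-0.48],"twist":[0,0,0]},
  {"grip":0,"travel":[0,0.042,-0.56],"twist":[0,0,0]},
  {"grip":0,"travel":[0,0.048,-0.64],"twist":[0,0,0]},
  {"grip":0,"travel":[0,0.054,-0.72],"twist":[0,0,0]},
  {"grip":0,"travel":[0,0.06,-0.8],"twist":[0,0,0]},
  {"grip":0,"travel":[0,0.066,-0.88],"twist":[0,0,0]},
  {"grip":0,"travel":[0,0.072,-0.96],"twist":[0,0,0]},
])

```text
time: 33.92
eef_pos: [543.5, 147.5, 260.0]
ee_rot: [1.27, 1.555, -0.4]
ft_force: [1.1, -0.2, -0.7]
finger_gap: 12.7
```

```bash
python3 plan.py 547.5,196.5,255,-95.6 547.5,196.5,70,-95.6
```

```text
t 33.92 pos [543.5 147.5 260. ] jaw -95.7 xdown [ 0.014 -0.006 -1.   ] gap 12.7 F [ 1.1 -0.2 -0.7] q [-0.19  0.22 -0.23  1.82  0.07  1.09 -2.12]
(547.5, 196.5, 255.0, -95.6) travel [0.009, -0.002, -0.098] twist [-0.001, 0.003, -0.01]
(547.5, 196.5, 70.0, -95.6) travel [0.379, -0.007, -0.1] twist [-0.001, 0.003, -0.01]
```

play_rows([
  {"grip":0,"travel":[0.01,0,-0.07],"twist":[0,0,-0.01]},
  {"grip":0,"travel":[0.01,0,-0.098],"twist":[0,0,-0.01]},
  {"grip":0,"travel":[0.01,0,-0.098],"twist":[0,0,-0.01]},
  {"grip":0,"travel":[0.08,-0.003,-0.098],"twist":[0,0,-0.01]},
  {"grip":0,"travel":[0.15,-0.004,-0.098],"twist":[0,0,-0.01]},
  {"grip":0,"travel":[0.22,-0.005,-0.1],"twist":[0,0,-0.01]},
  {"grip":0,"travel":[0.29,-0.006,-0.1],"twist":[0,0,-0.01]},
  {"grip":0,"travel":[0.35,-0.007,-0.1],"twist":[0,0,-0.01]},
  {"grip":0,"travel":[0.38,-0.007,-0.1],"twist":[0,0,-0.01]},
  {"grip":0,"travel":[0.38,-0.007,-0.1],"twist":[0,0,-0.01]},
  {"grip":0,"travel":[0.38,-0.007,-0.1],"twist":[0,0,-0.01]},
])

```text
time: 34.83
eef_pos: [547.7, 195.7, 70.1]
ee_rot: [-0.193, 1.565, -1.864]
ft_force: [0.4, -0.2, -0.5]
finger_gap: 12.9
```

play_rows([
  {"grip":0.3,"travel":[0,0,0],"twist":[0,0,0]},
  {"grip":0.35,"travel":[0,0,0],"twist":[0,0,0]},
  {"grip":0.35,"travel":[0,0,0],"twist":[0,0,0]},
  {"grip":0.35,"travel":[0,0,0],"twist":[0,0,0]},
  {"grip":0.35,"travel":[-0.06,0,0],"twist":[0,0,0]},
  {"grip":0.35,"travel":[-0.14,0,0],"twist":[0,0,0]},
  {"grip":0.35,"travel":[-0.22,0,0],"twist":[0,0,0]},
  {"grip":0.35,"travel":[-0.3,0,0],"twist":[0,0,0]},
  {"grip":0.35,"travel":[-0.38,0,0],"twist":[0,0,0]},
  {"grip":0.35,"travel":[-0.38,0,0],"twist":[0,0,0]},
  {"grip":0.35,"travel":[-0.38,0,0],"twist":[0,0,0]},
])

```text
time: 35.75
eef_pos: [549.0, 197.1, 263.3]
ee_rot: [0.913, 1.566, -0.758]
ft_force: [0.4, -0.6, -0.3]
finger_gap: 29.9
```

```bash
python3 plan.py;  python3 - <<'E'
from h import *
c=arm.camera("scene");save(c,"s29.png",(130,60,370,240))
c=arm.camera("top");save(c,"t29.png",(200,130,300,205))
E
```

```text
t 35.75 pos [549.  197.1 263.3] jaw -95.8 xdown [ 0.003 -0.003 -1.   ] gap 29.9 F [ 0.4 -0.6 -0.3] q [-0.25  0.26 -0.25  1.77  0.08  1.12 -2.2 ]
```

View pics/t29.png

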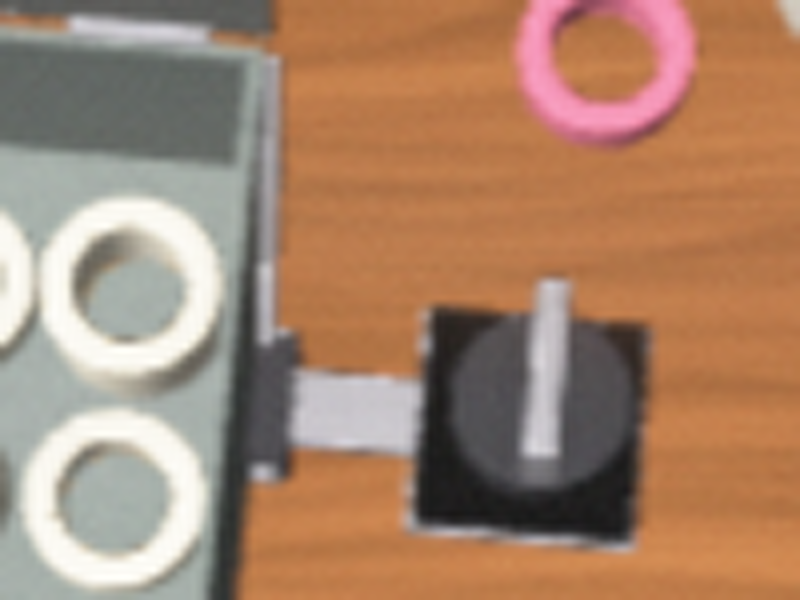

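View pics/s29.png

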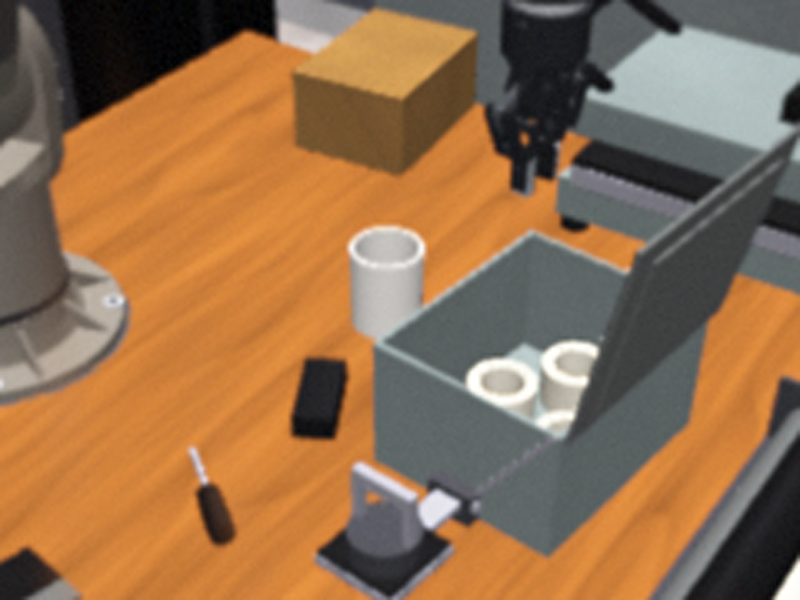

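```bash
python3 - <<'E'
from h import *
c=arm.camera("top")
for p in ((553,280),(541,455)): print(onz(c,np.array(p)/8+[200,130]-.5,117).round(1))
c=arm.camera("scene");save(c,"s30.png",(220,185,270,222))
E
python3 plan.py 568,-72,250,-95.6
```

```text
[600.5 -73.7 117. ]
[535.7 -68.1 117. ]
t 35.95 pos [547.5 196.3 259. ] jaw -95.8 xdown [-0.003 -0.006 -1.   ] gap 30.0 F [ 0.4  0.4 -0.2] q [-0.25  0.27 -0.25  1.77  0.08  1.12 -2.2 ]
(568.0, -72.0, 250.0, -95.6) travel [0.021, 0.095, 0.53] twist [-0.002, 0.004, 0.002]
```

View pics/s30.png

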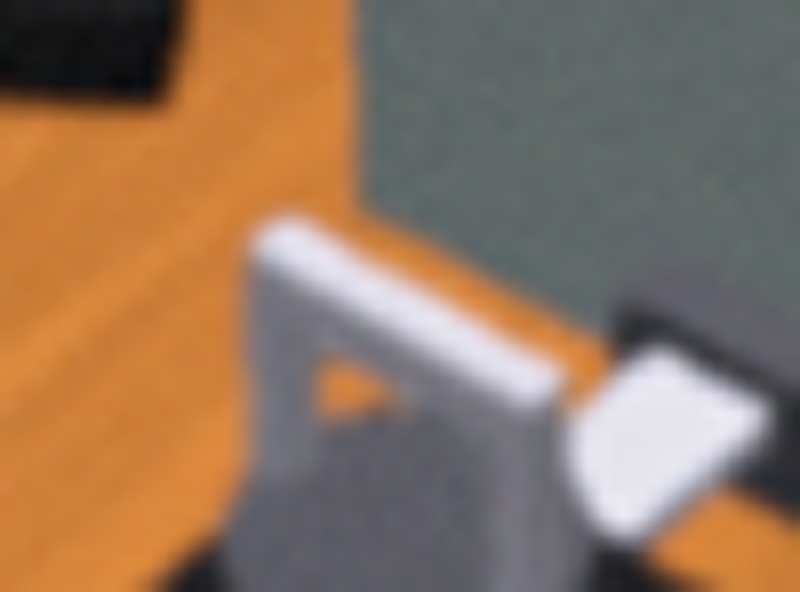

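play_rows([
  {"grip":0.4,"travel":[0,0.015,0.08],"twist":[0,0,0]},
  {"grip":0.5,"travel":[0,0.03,0.16],"twist":[0,0,0]},
  {"grip":0.5,"travel":[0,0.045,0.24],"twist":[0,0,0]},
  {"grip":0.5,"travel":[0,0.06,0.32],"twist":[0,0,0]},
  {"grip":0.5,"travel":[0.01,0.075,0.4],"twist":[0,0,0]},
  {"grip":0.5,"travel":[0.02,0.09,0.48],"twist":[0,0.004,0]},
  {"grip":0.5,"travel":[0.021,0.095,0.529],"twist":[0,0.004,0.002]},
  {"grip":0.5,"travel":[0.021,0.095,0.529],"twist":[0,0.004,0.002]},
  {"grip":0.5,"travel":[0.021,0.095,0.529],"twist":[0,0.004,0.002]},
  {"grip":0.5,"travel":[0.021,0.095,0.529],"twist":[0,0.004,0.002]},
])

```text
time: 36.78
eef_pos: [567.8, -71.0, 249.2]
ee_rot: [-1.994, 1.57, 2.619]
ft_force: [0.0, 1.1, -0.1]
finger_gap: 42.5
```

```bash
python3 plan.py 568,-71,94,-95.4
```

```text
t 36.78 pos [567.8 -71.  249.2] jaw -95.7 xdown [-0.001  0.001 -1.   ] gap 42.5 F [ 0.   1.1 -0.1] q [ 0.1   0.25 -0.11  1.81  0.03  1.08 -1.69]
(568.0, -71.0, 94.0, -95.4) travel [0.31, 0.001, 0.0] twist [-0.004, -0.0, 0.001]
```

play_rows([
  {"grip":0.5,"travel":[0.07,0,0],"twist":[0,0,0]},
  {"grip":0.5,"travel":[0.14,0,0],"twist":[0,0,0]},
  {"grip":0.5,"travel":[0.2,0.001,0],"twist":[-0.004,0,0]},
  {"grip":0.5,"travel":[0.25,0.001,0],"twist":[-0.004,0,0]},
  {"grip":0.5,"travel":[0.29,0.001,0],"twist":[-0.004,0,0]},
  {"grip":0.5,"travel":[0.308,0.001,0],"twist":[-0.004,0,0]},
  {"grip":0.5,"travel":[0.308,0.001,0],"twist":[-0.004,0,0]},
  {"grip":0.5,"travel":[0.308,0.001,0],"twist":[-0.004,0,0]},
])

```text
time: 37.45
eef_pos: [568.4, -70.2, 95.5]
ee_rot: [-2.076, 1.569, 2.544]
ft_force: [0.2, -0.3, 0.4]
finger_gap: 42.6
```

```bash
python3 plan.py;python3 - <<'E'
from h import *
c=arm.camera("scene");save(c,"s31.png",(190,150,290,225))
E
```

```text
t 37.45 pos [568.4 -70.2  95.5] jaw -95.3 xdown [-0.001  0.001 -1.   ] gap 42.6 F [ 0.2 -0.3  0.4] q [ 0.1   0.42 -0.11  1.95  0.06  0.78 -1.71]
```

View pics/s31.png

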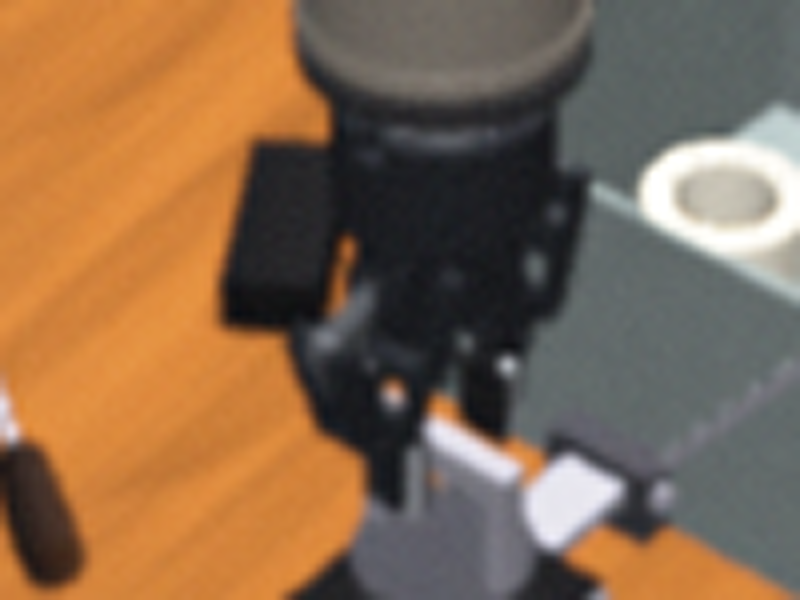

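play_rows([
  {"grip":0,"travel":[0,0,0],"twist":[0,0,0]},
  {"grip":0,"travel":[0,0,0],"twist":[0,0,0]},
  {"grip":0,"travel":[0,0,0],"twist":[0,0,0]},
  {"grip":0,"travel":[0,0,0],"twist":[0,0,0]},
  {"grip":0,"travel":[0,0,0],"twist":[0,0,0]},
  {"grip":0,"travel":[0,0,0],"twist":[0,0,0]},
  {"grip":0,"travel":[0,0,0],"twist":[0,0,0]},
  {"grip":0,"travel":[0,0,0],"twist":[0,0,0]},
])

```text
time: 38.17
eef_pos: [569.6, -71.3, 97.2]
ee_rot: [1.628, 1.569, -0.037]
ft_force: [0.2, -4.2, 8.0]
finger_gap: 10.6
```

play_rows([
  {"grip":0,"travel":[-0.03,0,0],"twist":[0,0,0]},
  {"grip":0,"travel":[-0.08,0,0],"twist":[0,0,0]},
  {"grip":0,"travel":[-0.13,0,0],"twist":[0,0,0]},
  {"grip":0,"travel":[-0.18,0,0],"twist":[0,0,0]},
  {"grip":0,"travel":[-0.22,0,0],"twist":[0,0,0]},
  {"grip":0,"travel":[-0.26,0,0],"twist":[0,0,0]},
  {"grip":0,"travel":[-0.26,0,0],"twist":[0,0,0]},
  {"grip":0,"travel":[-0.26,0,0],"twist":[0,0,0]},
  {"grip":0,"travel":[-0.26,0,0],"twist":[0,0,0]},
  {"grip":0,"travel":[-0.26,0,0],"twist":[0,0,0]},
  {"grip":0,"travel":[-0.26,0,0],"twist":[0,0,0]},
  {"grip":0,"travel":[-0.26,0,0],"twist":[0,0,0]},
])

```text
time: 39.17
eef_pos: [568.9, -71.2, 226.1]
ee_rot: [1.789, 1.57, 0.124]
ft_force: [0.6, -0.2, -7.8]
finger_gap: 10.4
```

```bash
python3 plan.py 501,-469,225,-127.3;python3 - <<'E'
from h import *
c=arm.camera("scene");save(c,"s32.png",(150,60,390,240))
c=arm.camera("top");save(c,"t32.png",(340,150,440,225))
E
```

```text
t 39.17 pos [568.9 -71.2 226.1] jaw -95.4 xdown [ 0.  0. -1.] gap 10.4 F [ 0.6 -0.2 -7.8] q [ 0.1   0.27 -0.11  1.84  0.03  1.04 -1.68]
(501.0, -469.0, 225.0, -127.3) travel [0.002, -0.061, 0.805] twist [0.355, -0.0, -0.0]
```

View pics/s32.png

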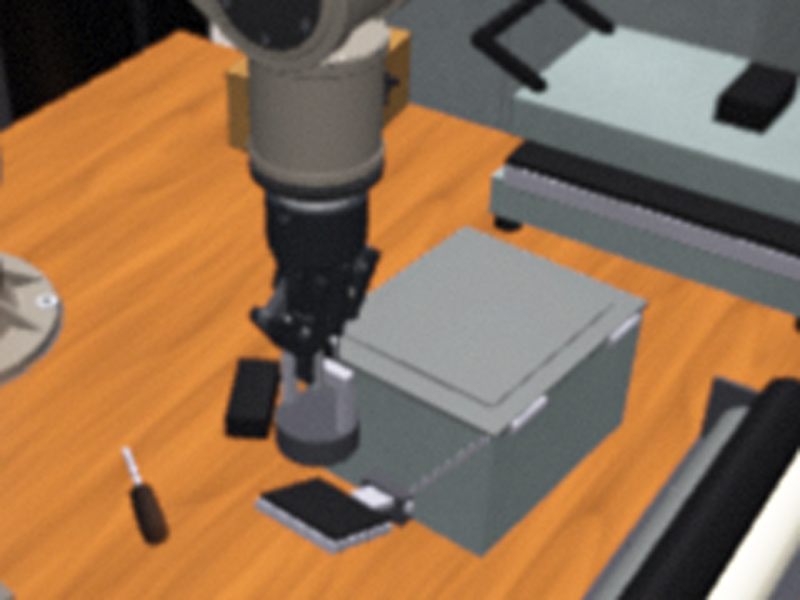

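View pics/t32.png

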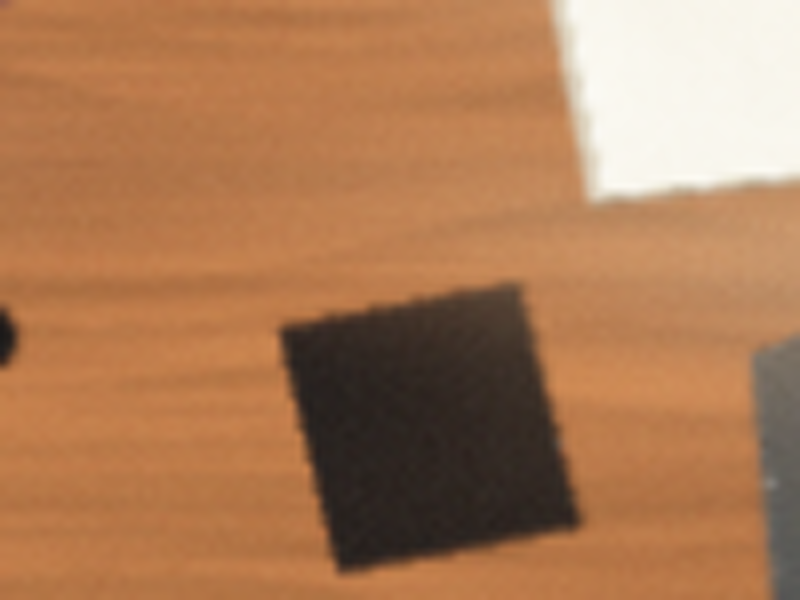

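play_rows([
  {"grip":0,"travel":[0,-0.006,0.08],"twist":[0.03,0,0]},
  {"grip":0,"travel":[0,-0.012,0.16],"twist":[0.07,0,0]},
  {"grip":0,"travel":[0,-0.018,0.24],"twist":[0.1,0,0]},
  {"grip":0,"travel":[0,-0.024,0.32],"twist":[0.14,0,0]},
  {"grip":0,"travel":[0,-0.03,0.4],"twist":[0.18,0,0]},
  {"grip":0,"travel":[0,-0.036,0.48],"twist":[0.21,0,0]},
  {"grip":0,"travel":[0,-0.042,0.56],"twist":[0.25,0,0]},
  {"grip":0,"travel":[0,-0.048,0.64],"twist":[0.28,0,0]},
  {"grip":0,"travel":[0,-0.055,0.72],"twist":[0.32,0,0]},
  {"grip":0,"travel":[0,-0.061,0.804],"twist":[0.355,0,0]},
  {"grip":0,"travel":[0,-0.061,0.804],"twist":[0.355,0,0]},
  {"grip":0,"travel":[0,-0.061,0.804],"twist":[0.355,0,0]},
])

```text
time: 40.27
eef_pos: [499.1, -471.6, 225.6]
ee_rot: [0.045, 1.57, -2.182]
ft_force: [0.7, -0.0, -8.4]
finger_gap: 10.5
```

```bash
python3 plan.py 501,-468.5,68,-127.3
```

```text
t 40.27 pos [ 499.1 -471.6  225.6] jaw -127.6 xdown [-0.    -0.001 -1.   ] gap 10.5 F [ 0.7 -0.  -8.4] q [ 0.55  0.45  0.16  1.59 -0.08  1.11 -1.5 ]
(501.0, -468.5, 68.0, -127.3) travel [0.315, -0.001, -0.007] twist [-0.003, 0.0, -0.0]
```

play_rows([
  {"grip":0,"travel":[0.06,0,-0.007],"twist":[0,0,0]},
  {"grip":0,"travel":[0.12,0,-0.007],"twist":[0,0,0]},
  {"grip":0,"travel":[0.18,0,-0.007],"twist":[0,0,0]},
  {"grip":0,"travel":[0.23,0,-0.007],"twist":[0,0,0]},
  {"grip":0,"travel":[0.265,0,-0.007],"twist":[0,0,0]},
  {"grip":0,"travel":[0.29,0,-0.007],"twist":[0,0,0]},
  {"grip":0,"travel":[0.3,0,-0.007],"twist":[0,0,0]},
  {"grip":0,"travel":[0.305,0,-0.007],"twist":[0,0,0]},
  {"grip":0,"travel":[0.31,0,-0.007],"twist":[0,0,0]},
  {"grip":0,"travel":[0.313,0,-0.007],"twist":[0,0,0]},
  {"grip":0,"travel":[0.313,0,-0.007],"twist":[0,0,0]},
])

```text
time: 41.18
eef_pos: [501.6, -469.1, 69.9]
ee_rot: [1.081, 1.569, -1.146]
ft_force: [0.6, 0.3, -7.7]
finger_gap: 10.4
```

```bash
python3 plan.py ;python3 - <<'E'
from h import *
c=arm.camera("scene");save(c,"s33.png",(60,230,200,340))
E
```

```text
t 41.18 pos [ 501.6 -469.1   69.9] jaw -127.6 xdown [ 0.001 -0.001 -1.   ] gap 10.4 F [ 0.6  0.3 -7.7] q [ 0.56  0.61  0.13  1.7  -0.1   0.83 -1.49]
```

View pics/s33.png

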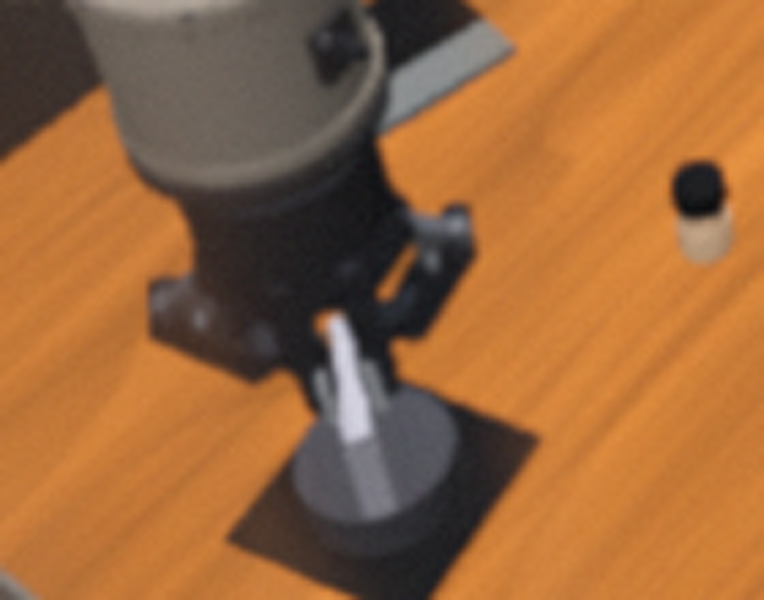

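Still carried by the gripper (−7.7 N); go 2–4 mm lower.

play_rows([
  {"grip":0,"travel":[0.003,0,0],"twist":[0,0,0]},
  {"grip":0,"travel":[0.005,0,0],"twist":[0,0,0]},
  {"grip":0,"travel":[0.007,0,0],"twist":[0,0,0]},
  {"grip":0,"travel":[0.008,0,0],"twist":[0,0,0]},
  {"grip":0,"travel":[0.008,0,0],"twist":[0,0,0]},
])

```text
time: 41.65
eef_pos: [502.4, -470.2, 69.1]
ee_rot: [1.444, 1.566, -0.784]
ft_force: [-6.6, 5.9, 26.1]
finger_gap: 10.3
```

play_rows([
  {"grip":0,"travel":[0,0,0],"twist":[0,0,0]},
  {"grip":0.15,"travel":[0,0,0],"twist":[0,0,0]},
  {"grip":0.3,"travel":[0,0,0],"twist":[0,0,0]},
  {"grip":0.45,"travel":[0,0,0],"twist":[0,0,0]},
  {"grip":0.45,"travel":[0,0,0],"twist":[0,0,0]},
  {"grip":0.45,"travel":[-0.04,0,0],"twist":[0,0,0]},
  {"grip":0.45,"travel":[-0.1,0,0],"twist":[0,0,0]},
  {"grip":0.45,"travel":[-0.18,0,0],"twist":[0,0,0]},
  {"grip":0.45,"travel":[-0.26,0,0],"twist":[0,0,0]},
  {"grip":0.45,"travel":[-0.34,0,0],"twist":[0,0,0]},
  {"grip":0.45,"travel":[-0.36,0,0],"twist":[0,0,0]},
  {"grip":0.45,"travel":[-0.36,0,0],"twist":[0,0,0]},
])

```text
time: 42.65
eef_pos: [503.1, -470.9, 253.5]
ee_rot: [1.527, 1.56, -0.7]
ft_force: [-0.5, -0.3, -0.2]
finger_gap: 38.7
```

```bash
python3 plan.py ;python3 - <<'E'
from h import *
c=arm.camera("scene");save(c,"s34.png")
c=arm.camera("top");save(c,"t34.png")
E
```

```text
t 42.65 pos [ 503.1 -470.9  253.5] jaw -127.6 xdown [ 0.008 -0.007 -1.   ] gap 38.7 F [-0.5 -0.3 -0.2] q [ 0.54  0.43  0.17  1.56 -0.08  1.15 -1.51]
```

View pics/s34.png

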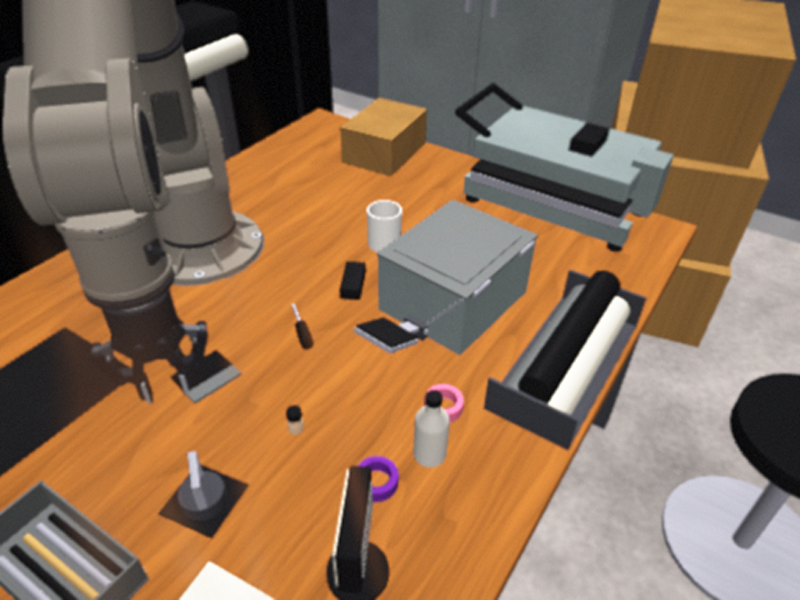

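View pics/t34.png

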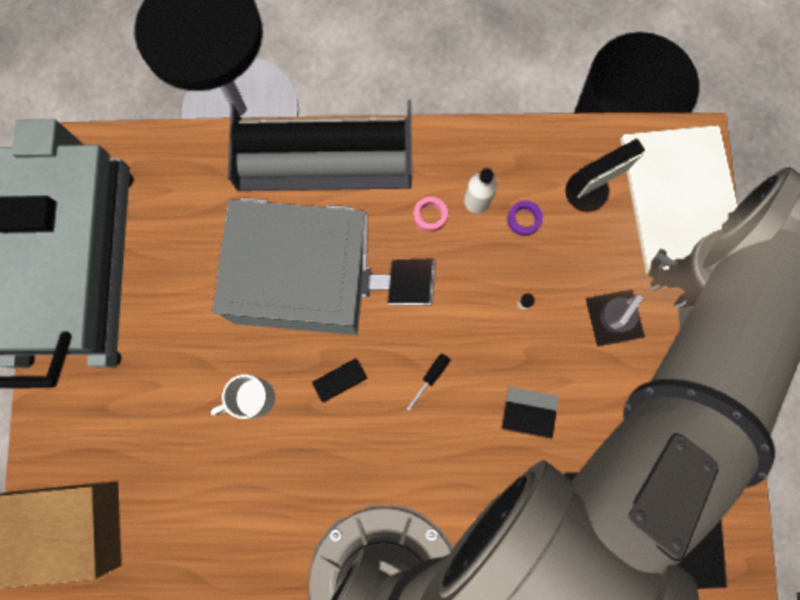

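Run:
```python
from station import arm
print(arm.hand_in())
```

```text
the job is handed in; nothing more can be done
None
```

I finished the job and handed it in at about 43 s of robot time; `hand_in` reports no verdict.

- **Weight on the lever:** it stood on the pad by itself and held the lid fully raised the whole time I was moving rolls.
- **Rolls:** there were five white rolls (three wide, two narrow), and all went into the bin. The last one is confirmed only in the scene camera, because the arm hid part of the bin from the top camera at that moment. I left the pink and purple rings alone.
- **Finish:** I lifted the weight off by its handle, the lid fell shut, and I set the weight back on its mat and let go. It pressed down with about 26 N as it landed, below the 40 N limit, and I eased off before opening the fingers.

In the last pictures the lid is shut, the weight stands upright near the mat's centre, and no rolls are left on the bench. The bystanders look to be where they started. The arm was clear above the weight, reading almost no force. I judged the weight's final position by eye and from the arm's release position (about 2–3 mm from my estimate of the mat centre), not with a fresh measurement. None of these checks failed or disagreed.

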